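# Move the lamp's drivers to the test jig and close the housing

## Task

Twist the clear bayonet cover of the lamp housing a quarter turn anticlockwise, lift it off and set it down upright in the middle of the grey felt pad. Then take each driver block out and push it square and flush into the corner of a bay of its own in the test jig, standing on the plate, narrow end hard against the back fence and long side hard against that bay's side fence. Last, put the cover back on the empty housing and lock it with a quarter turn clockwise; leave everything else on the bench where it is.

Things in the scene. Friction and masses are not known exactly. Their poses are not given: they have to be found in the camera images.
- housing: Round dark steel lamp housing, 192 mm across, fixed; its place varies. Origin: centre of its underside. Inner floor 5 mm up. Its rim is an inward overhang (inner radius 79 mm, 14 to 20 mm up; 20 mm is the highest point) with three slots at 0, 120 and -120 deg from its x axis; the cover's lugs run under the overhang.
- housing_slot (a point): Middle of the rim slot on the housing's +x axis, 80 mm out, 8 mm above the table; slots are 25 mm wide. A stop block just past each slot ends the lugs' anticlockwise turn. Axes as the housing's.
- cover: Clear plastic twelve-sided bayonet cap, 150 mm across, hollow (inside 142 mm across, 55 mm high), 0.2 to 0.5 kg. Origin: centre of its lower edge. It starts locked, 1.35 to 1.55 rad clockwise (from above) of the housing. Turned anticlockwise until its x axis matches the housing's (within 0.05 rad; the stop is 0.06 rad beyond) it lifts straight off. Fits back any third of a turn round.
- cover_bar (a point): Centre of the black grip bar on the cover: 70 mm long (cover's x), 16 mm wide (its y), 30 mm tall; the bar's top is 15 mm above and the cover's top plate 15 mm below this point, the cover's lower edge 74 mm below. Axes as the cover's.
- cover_lug_a (a point): Middle of the cover's lug on its +x axis, 80 mm out, 3 mm above its lower edge. The three alike lugs, 12 x 12 x 6 mm, 120 deg apart, reach out to 86 mm radius.
- cover_lug_b (a point): Middle of the lug at +120 deg (anticlockwise) from the cover's x axis.
- cover_lug_c (a point): Middle of the lug at -120 deg from the cover's x axis.
- housing_lock (a point): A point in the lug channel under the rim, 80 mm out at -82 deg from the housing's x axis: where a lug stands when the cover is locked (one lug within about 10 deg of here). The lock stop ends the clockwise turn 91 deg from the slots.
- rest_top (a point): Centre of the top face of a round grey felt pad, 186 mm across, 15 mm above the table, on a fixed white board 196 mm square: the resting place for the cover.
- jig: Fixed plywood test jig, 110 mm (x) by 250 mm (y), plate top 8 mm up, steel fences 12 mm high (tops 20 mm above the table). A back fence runs along its +x edge; three side fences, 8 mm thick and 60 mm long, run from it towards -x, 80 mm apart. Origin: centre of its underside.
- bay0 (a point): Inside corner of a bay of the jig, at plate level, where the faces of its two fences meet. Axes as the jig's: +x into the back fence, +y into the side fence. A block that is home has its centre at x -22, y -12, z +22.5 mm from here.
- bay1 (a point): Inside corner of a bay of the jig, at plate level, where the faces of its two fences meet. Axes as the jig's: +x into the back fence, +y into the side fence. A block that is home has its centre at x -22, y -12, z +22.5 mm from here. The middle bay.
- bay2 (a point): Inside corner of a bay of the jig, at plate level, where the faces of its two fences meet. Axes as the jig's: +x into the back fence, +y into the side fence. A block that is home has its centre at x -22, y -12, z +22.5 mm from here.
- driver0_mid (a point): Centre of an aluminium driver block, 44 mm (x) by 24 mm (y) by 45 mm tall (z), 0.1 to 0.2 kg (one of 2 or 3 alike; may be absent). They start upright on the housing's floor under the cover, 49 mm apart along the housing's y, long sides about along its x.
- driver0: The same block; origin at the centre of its underside.
- driver1_mid (a point): Centre of an aluminium driver block, 44 mm (x) by 24 mm (y) by 45 mm tall (z), 0.1 to 0.2 kg (one of 2 or 3 alike; may be absent). They start upright on the housing's floor under the cover, 49 mm apart along the housing's y, long sides about along its x.
- driver1: The same block; origin at the centre of its underside.
- driver2_mid (a point): Centre of an aluminium driver block, 44 mm (x) by 24 mm (y) by 45 mm tall (z), 0.1 to 0.2 kg (one of 2 or 3 alike; may be absent). They start upright on the housing's floor under the cover, 49 mm apart along the housing's y, long sides about along its x.
- driver2: The same block; origin at the centre of its underside.
- node: Small dark faceted lamp part, 68 mm across, 58 mm tall. Leave alone.
- socket: Copper lamp socket shell, 28 mm across, 34 mm tall. Leave alone.
- jar: Glass jar, 60 mm across, 85 mm tall. Leave alone.
- offcut: Wooden offcut 80 x 45 x 18 mm. Leave alone.
- driver_tool: Screwdriver, 170 mm. Leave alone.
Mind the look-alikes: they are no part of the job. Leave any brown look-alike of the cover alone. Leave any yellow look-alike of the housing alone.

How it is judged:
By the outcome, as a careful person would: the job done as asked, in the order asked, and still so for the second after the job is handed in, with the robot touching nothing.
Of driver0, driver1, driver2 only 2 to 3 are there at a start; the rules pass over those that are not, and their reading is None.
At some moment in a run one of cover may be knocked a few centimetres aside while the robot is not near it.
Once in a run the grip may slacken for a moment while it holds something.
It also fails if it takes over 210 s, if anything falls off the work surface, if the arm or the gripper's body presses on something with over 40 N, if the wrist force passes 120 N, or if a joint passes its speed limit or range.

## Robot

A 6-joint arm with a two-finger parallel gripper is mounted at the origin on the work surface. World frame = base frame: x ahead of the robot, y to its left, z up, the work surface at z = 0. Lengths are in m, angles in rad, forces in N, time in s.
With the tool pointing down it reaches from about 0.25 to 0.775 m from the base axis. Payload 4 kg.
Tool frame: the origin (TCP) lies midway between the tips of the shut fingers; the grasp point (between the pads) lies 19 mm behind it (bot.grip_depth is the z of the grasp point in the tool frame, in m); z points along the fingers, y is the line along which they close (so a half turn about z gives the same grasp; the last joint's range is limited). The gripper opens to 94 mm and grips with 3 to 60 N. Pads are 16 mm wide; open, the fingers measure 119 mm over their backs; the gripper's body (75 mm by 177 mm) begins 78 mm behind the grasp point.
Start: joints at [1.213, 0.087, 1.371, -0, 1.684, -0.103], TCP at [0.139, 0.532, 0.206] pointing down, gripper open.
Joint ranges: [-3.1, 3.1], [-0.76, 2.03], [0.27, 2.55], [-1.08, 4.22], [0.17, 2.65], [-2.57, 2.57]. Speed limits (rad/s): [2.79, 2.79, 3.14, 3.14, 3.14, 3.14].

## Interface

Orientations are given as a rotation vector (axis times angle).
In Python, from rig import bot, imaging, job gives the robot as it stands. The module is installed in compiled form; this text tells all that it offers.
- The arm moves only by the tool jog_arm, never from a script. Its argument "steps" is a list that holds one entry, the list of rows, each a list of 5 numbers: the shift along the tool's x, y, z in cm, then the turn about the tool's z in rad, then the opening in per cent of the stroke, from 0 (shut) to 100 (fully open). In form: [[[dx, dy, dz, turn, grip], ...]]. A call has 1 to 20 rows; each row is the pose to reach, as a shift and turn from the pose commanded when the call began, along the tool's axes at that moment; what a row does not reach only later rows make up. A row lasts 1/10 s, in which the tool goes at most 50 mm and 8.59 degrees, less where a joint would pass 70% of its speed; a pose out of reach is approached as far as the arm can. A call with a gripper value outside its range is refused whole. The fingers move at their own pace and stop on an object; "newtons" is the grip in N (left out, the last holds). Time passes only in rows, so rows that repeat a pose let the fingers close. It gives the time, the measured TCP pose, the force, the opening and the grip force at its end, in the units of the state.
- bot.sense(): the state, without advancing time (a new reading comes with each control period).
- imaging.read_camera(name): name is "side" or "top" or "wrist"; returns (picture, depth): 400x640x3 uint8, red, green, blue; 400x640 float32, m along the optical axis (not along the pixel's ray), 0 where there is no reading.
- imaging.camera_info(name): a dict with "fx", "fy", "cx", "cy" (pixels), "eye" and "rotation" of the camera in the world. Camera axes: x right, y up, looking along -z (the intrinsics and any distortion apply to the point x, -y, -z); pixel columns grow to the right and rows downward; lengths in m; the calibration is good to about 2 mm. A picture is of the moment at which its call begins: read the wrist's pose just before it. camera_info takes no time and is no camera call; for the wrist camera it gives the pose at the moment of the call.
- job.close_job(): hands the job in; it is judged then, once.
The state is a dict: "clock": time; "qpos": joint angles; "joint_vel": joint speeds; "tau": joint torques, N m; "tool_pos": TCP position; "tcp_rot": TCP orientation; "contact_force": force on the tool from outside, world axes, zero at the start; "moment": the same for the moment, N m; "gripper_width": finger opening in m; "finger_force": force on a finger pad.
Only numpy, scipy, OpenCV 4.12 (cv2) and the standard library are available. Lean on these libraries where they do the work, as an engineer would, in place of code of your own. Each camera call takes 0.05 s, during which the arm holds its last target. There are 200 camera calls.

## Working session

There is one attempt and no reset: what is moved stays moved. The work goes in short steps, Python scripts to look and compute and a tool call to move; the robot and the scene stay as the last step left them, time stands still between calls to the robot, and variables do not carry over. Pictures are saved under pics/ and viewed, at most 14 in all, crops included, and the job is handed in when it is done.

Besides the shell and the picture viewer there is one more tool, called after "Request:" as name([rows], argument=value, ...), one row to a line, values as JSON. jog_arm: Moves the arm, as the interface text tells. Its arguments: {"type":"object","properties":{"steps":{"type":"array"},"newtons":{"type":"number"}},"required":["steps"]}

```bash
mkdir -p pics
cat > h.py <<'E'
import numpy as np, cv2
from rig import bot, imaging, job
from scipy.spatial.transform import Rotation as R
def look(n):
    i=imaging.camera_info(n); p,d=imaging.read_camera(n); return p,d,i
def rot(i):
    r=np.array(i["rotation"],float); return r if r.shape==(3,3) else R.from_rotvec(r).as_matrix()
def ray(i,u,v):
    d=np.array([(u-i["cx"])/i["fx"],-(v-i["cy"])/i["fy"],-1.0]); return np.array(i["eye"]),rot(i)@d
def onz(i,u,v,z):
    e,d=ray(i,u,v); return e+d*(z-e[2])/d[2]
def cloud(i,d):
    v,u=np.mgrid[:d.shape[0],:d.shape[1]]
    c=np.stack([(u-i["cx"])/i["fx"]*d,-(v-i["cy"])/i["fy"]*d,-d],-1)
    return c@rot(i).T+np.array(i["eye"])
def proj(i,P):
    c=(np.asarray(P)-np.array(i["eye"]))@rot(i); return np.stack([i["cx"]+i["fx"]*c[...,0]/-c[...,2],i["cy"]-i["fy"]*c[...,1]/-c[...,2]],-1)
def save(n,p,s=1):
    cv2.imwrite("pics/"+n,cv2.resize(p[:,:,::-1],None,fx=s,fy=s,interpolation=cv2.INTER_CUBIC))
def st():
    s=bot.sense(); print({k:np.round(s[k],4).tolist() for k in("clock","qpos","tool_pos","tcp_rot","contact_force","moment","gripper_width","finger_force")})
E
python3 - <<'E'
from h import *
for n in("top","side"):
    p,d,i=look(n); save(n+"0.png",p); print(n,i); np.savez(n+"0.npz",p=p,d=d)
st(); print(bot.grip_depth); i=imaging.camera_info("wrist"); print(i)
E
```

```text
top {'fx': 375.29906577679, 'fy': 375.29906577679, 'cx': 315.9387217159534, 'cy': 205.2148459286432, 'eye': array([0.31701698, 0.06671728, 1.12163406]), 'rotation': array([ 0.11755076, -0.11664165, -1.54838438])}
side {'fx': 441.66815909199767, 'fy': 441.66815909199767, 'cx': 327.87567714432015, 'cy': 205.05999059305134, 'eye': array([ 0.0223338 , -0.73663621,  0.6736709 ]), 'rotation': array([ 0.99142681, -0.26297876, -0.46288339])}
{'clock': 0.1, 'qpos': [1.2129, 0.0879, 1.3721, -0.0, 1.6837, -0.1031], 'tool_pos': [0.1385, 0.5318, 0.2044], 'tcp_rot': [-0.3991, -3.1157, 0.0031], 'contact_force': [-0.5206, 0.953, 0.362], 'moment': [0.0252, 0.0219, 0.0139], 'gripper_width': 0.0941, 'finger_force': 0.0}
-0.0188
{'fx': 331.5453223313376, 'fy': 331.5453223313376, 'cx': 325.4249556761709, 'cy': 201.53807592173416, 'eye': array([0.07010934, 0.55013257, 0.38410021]), 'rotation': array([-0.21526095, -0.16396135,  1.30976758])}
```

View pics/top0.png

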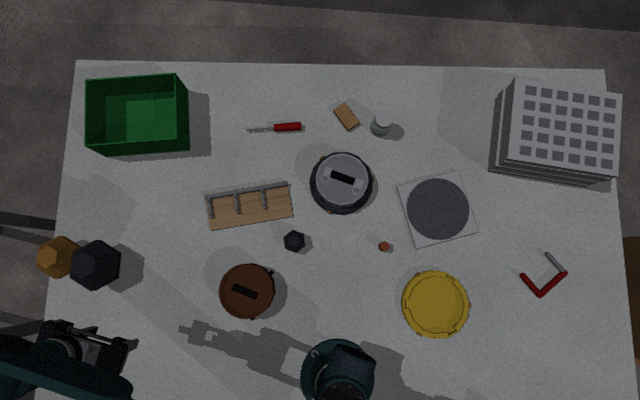

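View pics/side0.png

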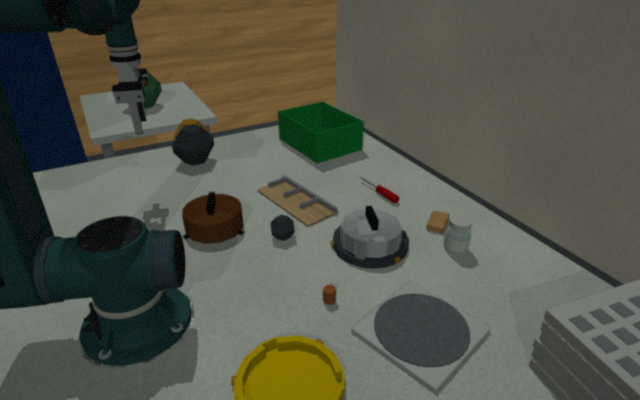

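```bash
cat >> h.py <<'E'
def rects(mask,i,z,amin=40):
    out=[]
    for c in cv2.findContours(mask.astype(np.uint8),cv2.RETR_EXTERNAL,cv2.CHAIN_APPROX_NONE)[0]:
        if cv2.contourArea(c)<amin: continue
        w=np.array([onz(i,u,v,z)[:2] for u,v in c[:,0]],np.float32)*1000
        (x,y),(a,b),t=cv2.minAreaRect(w)
        if a<b: a,b,t=b,a,t+90
        out.append((c[:,0].mean(0).round().tolist(),round(x,1),round(y,1),round(a,1),round(b,1),round((t+90)%180-90,1)))
    return out
E
python3 - <<'E'
from h import *
f=np.load("top0.npz"); p,d=f["p"],f["d"]; i=imaging.camera_info("top")
hsv=cv2.cvtColor(p,cv2.COLOR_RGB2HSV); g=p.max(2)
def roi(m,u0,u1,v0,v1):
    k=np.zeros_like(m); k[v0:v1,u0:u1]=m[v0:v1,u0:u1]; return k
print("bar",rects(roi(g<40,325,362,165,195),i,.094))
print("hous",rects(roi(g<75,300,385,145,222),i,.020,300))
print("pad",rects(roi((g<110),398,475,172,246),i,.015,300))
print("board",rects(roi((g>125),395,482,168,250),i,.008,800))
print("jig",rects(roi((hsv[...,1]>70),195,300,175,235),i,.008,300))
C=cloud(i,d)
for u,v in((342,176),(342,182),(330,195),(437,208),(250,210),(315,185)): print((u,v),C[v,u].round(3),p[v,u])
save("crop1.png",p[140:345,195:485],2.7)
E
```

```text
bar [([342.0, 177.0], 552.7, -2.4, 67.3, 20.9, 72.3)]
hous [([344.0, 185.0], 550.2, -7.2, 200.3, 189.5, 44.7)]
pad [([431.0, 209.0], 483.5, -287.1, 210.1, 208.4, -75.1)]
board []
jig [([249.0, 207.0], 474.3, 269.8, 248.0, 95.4, -78.9)]
(342, 176) [ 0.556 -0.003  0.093] [7 7 5]
(342, 182) [ 0.545 -0.005  0.066] [75 74 79]
(330, 195) [0.507 0.029 0.063] [84 84 90]
(437, 208) [ 0.482 -0.291  0.017] [47 48 55]
(250, 210) [0.467 0.266 0.008] [107  87  67]
(315, 185) [0.548 0.073 0.001] [21 22 25]
```

View pics/crop1.png

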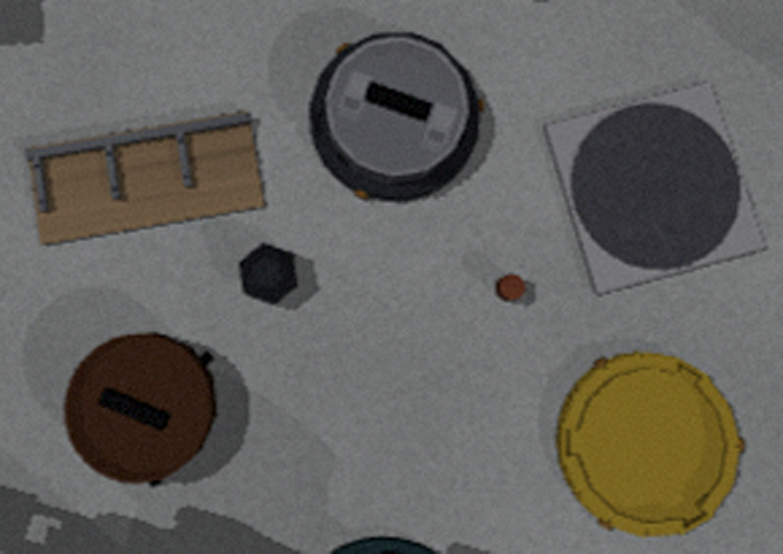

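Candidates are the clear cover on the dark housing at (342,182), the brown look-alike at (247,290) and the yellow look-alike at (435,303), all top px. The first fits: light clear cap seated in a dark round rim. The pad is at (437,208) and the jig at (250,205). I'll go above the cover.

```bash
cat >> h.py <<'E'
def go(x,y,z,ya):
    "print tool-axis shift (cm) and turn for TCP target; ya = world angle (deg) of tool y"
    s=bot.sense(); M=R.from_rotvec(s["tcp_rot"]).as_matrix(); c=np.degrees(np.arctan2(M[1,1],M[0,1]))
    t=(c-ya+180)%360-180; e=M.T@(np.array([x,y,z])-s["tool_pos"])*100
    print("yaw",round(c,2),"q6",round(np.degrees(s["qpos"][5]),1),"GO",e.round(2),"turn",round(np.radians(t),3))
E
python3 - <<'E'
from h import *
go(.5527,-.0024,.22,-17.7)
E
```

```text
yaw 75.4 q6 -5.9 GO [-53.55 -41.25  -1.48] turn 1.625
```

Request:
jog_arm([
  [[-4, -3, -1.5, 0.1, 100], [-53.5, -41.2, -1.5, 1.625, 100], [-53.5, -41.2, -1.5, 1.625, 100], [-53.5, -41.2, -1.5, 1.625, 100], [-53.5, -41.2, -1.5, 1.625, 100], [-53.5, -41.2, -1.5, 1.625, 100], [-53.5, -41.2, -1.5, 1.625, 100], [-53.5, -41.2, -1.5, 1.625, 100], [-53.5, -41.2, -1.5, 1.625, 100], [-53.5, -41.2, -1.5, 1.625, 100], [-53.5, -41.2, -1.5, 1.625, 100], [-53.5, -41.2, -1.5, 1.625, 100], [-53.5, -41.2, -1.5, 1.625, 100], [-53.5, -41.2, -1.5, 1.625, 100], [-53.5, -41.2, -1.5, 1.625, 100], [-53.5, -41.2, -1.5, 1.625, 100], [-53.5, -41.2, -1.5, 1.625, 100], [-53.5, -41.2, -1.5, 1.625, 100], [-53.5, -41.2, -1.5, 1.625, 100], [-53.5, -41.2, -1.5, 1.625, 100]],
], newtons=40)

```text
clock: 2.1
tool_pos: [0.5522, -0.0005, 0.2208]
tcp_rot: [2.535, 1.855, 0.001]
contact_force: [0.8, -0.3, -0.7]
gripper_width: 0.0939
finger_force: 0.0
```

Run:
```python
from h import *
st(); p,d,i=look("wrist"); save("w1.png",p); np.savez("w1.npz",p=p,d=d); print(i)
print(proj(i,[.5527,-.0024,.094]))
g=p.max(2); print(rects(g<45,i,.094,60))
go(.5527,-.0024,.068,-17.7)
```

```text
{'clock': 2.1, 'qpos': [-0.1037, 0.0893, 1.3382, 0.0001, 1.7134, 0.2041], 'tool_pos': [0.5522, -0.0005, 0.2208], 'tcp_rot': [2.5354, 1.8546, 0.0008], 'contact_force': [0.7592, -0.3005, -0.6923], 'moment': [-0.107, 0.0807, 0.0114], 'gripper_width': 0.0939, 'finger_force': 0.0}
{'fx': 331.5453223313376, 'fy': 331.5453223313376, 'cx': 325.4249556761709, 'cy': 201.53807592173416, 'eye': array([0.57511507, 0.06795219, 0.40051001]), 'rotation': array([-0.24910608,  0.03746581, -0.30534202])}
[324.96351309 196.7200722 ]
[([561.0, 332.0], 764.3, -226.0, 156.3, 135.3, -17.6), ([430.0, 276.0], 630.3, -111.8, 99.8, 24.8, -77.5), ([260.0, 361.0], 506.2, -130.3, 719.7, 196.7, -17.6), ([333.0, 194.0], 560.2, -3.5, 69.5, 14.0, 71.0), ([22.0, 56.0], 345.9, 188.2, 97.1, 48.5, 58.7)]
yaw -17.65 q6 11.7 GO [-0.15  0.08 15.28] turn 0.001
```

View pics/w1.png

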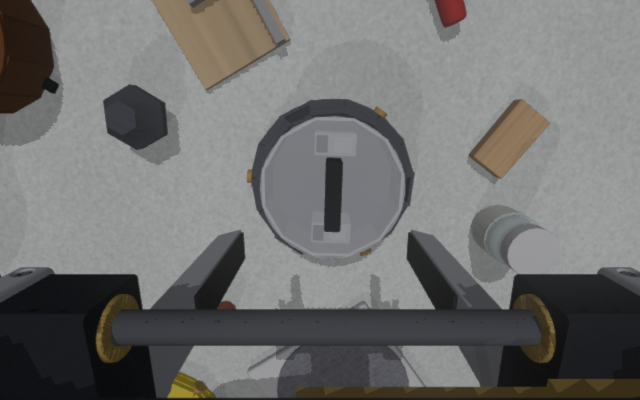

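Wrist view: bar centre at (333,194), which gives (0.560,-0.0035) at 71°. Its size of 69.5x14 mm agrees with the description. The housing ring is around (333,178). I'll correct and descend part way.

Request:
jog_arm([
  [[0, 0.8, 4, 0.02, 100], [0, 0.8, 8, 0.02, 100], [0, 0.8, 9, 0.02, 100], [0, 0.8, 9, 0.02, 100], [0, 0.8, 9, 0.02, 100]],
])

```text
clock: 2.65
tool_pos: [0.5611, -0.0037, 0.1324]
tcp_rot: [2.554, 1.827, 0.003]
contact_force: [0.5, -0.2, 0.5]
gripper_width: 0.0941
finger_force: 0.0
```

Run:
```python
from h import *
st(); p,d,i=look("wrist"); np.savez("w2.npz",p=p,d=d)
g=p.max(2); k=rects(g<45,i,.094,60); print([r for r in k if 40<r[3]<90])
go(.56,-.0035,.068,-18.5); go(.5595,-.0035,.068,-18)
```

```text
{'clock': 2.65, 'qpos': [-0.1077, 0.1351, 1.4634, 0.0001, 1.5404, 0.2211], 'tool_pos': [0.5611, -0.0037, 0.1324], 'tcp_rot': [2.5536, 1.8269, 0.0034], 'contact_force': [0.4708, -0.1824, 0.5475], 'moment': [-0.0165, 0.044, -0.0321], 'gripper_width': 0.0941, 'finger_force': 0.0}
[([429.0, 276.0], 622.0, -64.0, 70.0, 17.7, -78.6), ([322.0, 222.0], 560.7, -2.8, 71.8, 14.2, 70.6), ([76.0, 132.0], 429.5, 108.1, 51.9, 40.5, 31.8)]
yaw -18.84 q6 12.7 GO [-0.03 -0.19  6.52] turn -0.006
yaw -18.84 q6 12.7 GO [-0.05 -0.24  6.52] turn -0.015
```

Request:
jog_arm([
  [[0, -0.05, 3, -0.01, 60], [0, -0.05, 5.5, -0.01, 60], [0, -0.05, 6.4, -0.01, 60], [0, -0.05, 6.4, -0.01, 60], [0, -0.05, 6.4, -0.01, 30], [0, -0.05, 6.4, -0.01, 0], [0, -0.05, 6.4, -0.01, 0], [0, -0.05, 6.4, -0.01, 0], [0, -0.05, 6.4, -0.01, 0], [0, -0.05, 6.4, -0.01, 0]],
], newtons=40)

```text
clock: 3.7
tool_pos: [0.5596, -0.0035, 0.0666]
tcp_rot: [-2.546, -1.84, -0.0]
contact_force: [-3.8, 0.7, 1.0]
gripper_width: 0.0174
finger_force: 1.4
```

Run:
```python
from h import *
st(); go(.56,-.0035,.068,-18.5)
```

```text
{'clock': 3.7, 'qpos': [-0.1077, 0.1764, 1.5509, 0.0001, 1.4143, 0.2113], 'tool_pos': [0.5596, -0.0035, 0.0666], 'tcp_rot': [-2.546, -1.8403, -0.0], 'contact_force': [-3.8066, 0.7073, 1.023], 'moment': [0.0987, 0.5753, 0.0041], 'gripper_width': 0.0174, 'finger_force': 1.4164}
yaw -18.28 q6 12.1 GO [ 0.02  0.03 -0.14] turn 0.004
```

Request:
jog_arm([
  [[0, 0, 0, 0, 0], [0, 0, 0, 0, 0], [0, 0, 0, 0, 0], [0, 0, 0, -0.05, 0], [0, 0, 0, -0.12, 0], [0, 0, 0, -0.2, 0], [0, 0, 0, -0.3, 0], [0, 0, 0, -0.4, 0], [0, 0, 0, -0.5, 0], [0, 0, 0, -0.6, 0], [0, 0, 0, -0.7, 0], [0, 0, 0, -0.8, 0], [0, 0, 0, -0.9, 0], [0, 0, 0, -1.0, 0], [0, 0, 0, -1.1, 0], [0, 0, 0, -1.2, 0], [0, 0, 0, -1.25, 0], [0, 0, 0, -1.25, 0]],
])

```text
clock: 5.5
tool_pos: [0.5597, -0.0044, 0.0666]
tcp_rot: [0.988, 2.981, -0.002]
contact_force: [-0.3, -1.8, 0.6]
gripper_width: 0.0161
finger_force: 40.0
```

Run:
```python
from h import *
st(); go(.56,-.0035,.068,-18.5)
p,d,i=look("wrist"); save("w3.png",p)
```

```text
{'clock': 5.5, 'qpos': [-0.1083, 0.1765, 1.5509, -0.0013, 1.4139, -1.0386], 'tool_pos': [0.5597, -0.0044, 0.0666], 'tcp_rot': [0.9885, 2.9814, -0.0019], 'contact_force': [-0.3146, -1.7893, 0.6374], 'moment': [-0.3697, 0.2406, 0.0986], 'gripper_width': 0.0161, 'finger_force': 39.9801}
yaw 53.31 q6 -59.5 GO [ 0.03  0.09 -0.14] turn 1.253
```

View pics/w3.png

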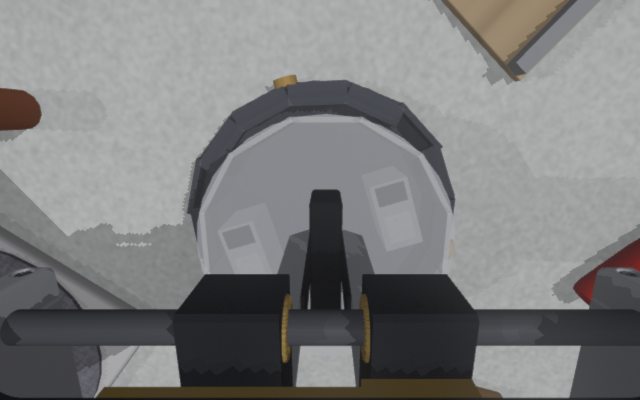

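Request:
jog_arm([
  [[0, 0, 0, -0.05, 0], [0, 0, 0, -0.1, 0], [0, 0, 0, -0.13, 0], [0, 0, 0, -0.16, 0], [0, 0, 0, -0.16, 0]],
])

```text
clock: 6.05
tool_pos: [0.5595, -0.0041, 0.0666]
tcp_rot: [-0.749, -3.051, 0.002]
contact_force: [-1.2, -2.4, 2.4]
gripper_width: 0.0156
finger_force: 39.7
```

Run:
```python
from h import *
st(); go(.56,-.0035,.068,-18.5)
```

```text
{'clock': 6.05, 'qpos': [-0.108, 0.1764, 1.551, -0.0011, 1.4144, -1.197], 'tool_pos': [0.5595, -0.0041, 0.0666], 'tcp_rot': [-0.7493, -3.0508, 0.0017], 'contact_force': [-1.1717, -2.4283, 2.3624], 'moment': [-0.432, 0.2366, -0.4075], 'gripper_width': 0.0156, 'finger_force': 39.7041}
yaw 62.4 q6 -68.6 GO [-0.02  0.08 -0.14] turn 1.412
```

Request:
jog_arm([
  [[0, 0, 0, -0.02, 0], [0, 0, 0, -0.04, 0], [0, 0, 0, -0.04, 0]],
])

```text
clock: 6.35
tool_pos: [0.5592, -0.0043, 0.0666]
tcp_rot: [-0.686, -3.065, 0.002]
contact_force: [-3.5, -3.6, 4.1]
gripper_width: 0.0159
finger_force: 39.9
```

Run:
```python
from h import *
st(); go(.56,-.0035,.068,-18.5)
```

```text
{'clock': 6.35, 'qpos': [-0.1083, 0.1763, 1.5512, -0.0013, 1.4151, -1.2388], 'tool_pos': [0.5592, -0.0043, 0.0666], 'tcp_rot': [-0.6855, -3.065, 0.0022], 'contact_force': [-3.4766, -3.5812, 4.1301], 'moment': [-0.7367, 0.6164, -0.4634], 'gripper_width': 0.0159, 'finger_force': 39.9376}
yaw 64.79 q6 -71.0 GO [-0.04  0.11 -0.14] turn 1.454
```

Request:
jog_arm([
  [[0, 0, 0, -0.02, 0], [0, 0, 0, -0.04, 0], [0, 0, 0, -0.04, 0]],
])

```text
clock: 6.65
tool_pos: [0.5589, -0.0044, 0.0666]
tcp_rot: [-0.624, -3.078, 0.003]
contact_force: [-3.7, -3.6, 3.9]
gripper_width: 0.0161
finger_force: 40.1
```

Run:
```python
from h import *
st(); go(.56,-.0035,.068,-18.5)
```

```text
{'clock': 6.65, 'qpos': [-0.1084, 0.1762, 1.5513, -0.0016, 1.4156, -1.2787], 'tool_pos': [0.5589, -0.0044, 0.0666], 'tcp_rot': [-0.6242, -3.0776, 0.0026], 'contact_force': [-3.6958, -3.6186, 3.9456], 'moment': [-0.7632, 0.7186, -0.526], 'gripper_width': 0.0161, 'finger_force': 40.0635}
yaw 67.07 q6 -73.3 GO [-0.06  0.13 -0.14] turn 1.493
```

Run:
```python
from h import *
p,d,i=look("wrist"); save("w4.png",p[60:300,140:500],2.2)
q,_,_=look("top"); save("t4.png",q[130:240,280:400],5)
a=cv2.resize(p[60:300,140:500],(640,427));
```

```text
(no output)
```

View pics/w4.png

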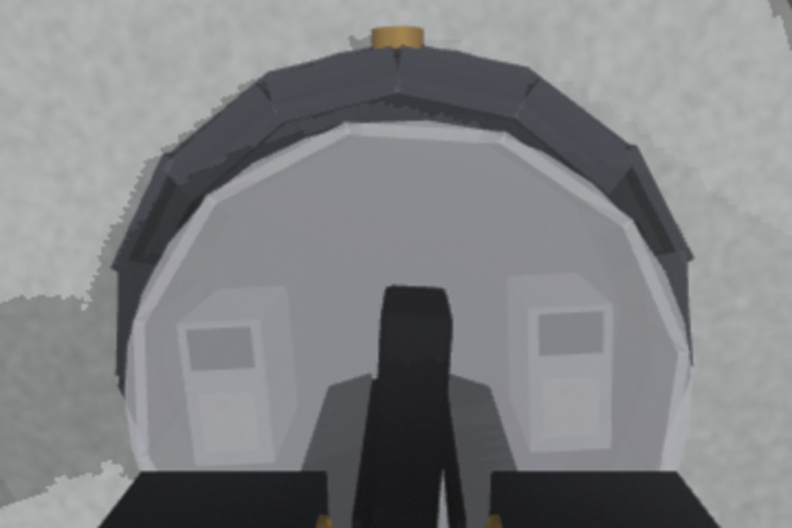

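The wrist crop shows the rim slots at about (150,215) and (635,215), symmetric about the bar, so the cover is nearly aligned. One more small step should tell me where the stop is.

Request:
jog_arm([
  [[0, 0, 0, -0.02, 0], [0, 0, 0, -0.04, 0], [0, 0, 0, -0.04, 0]],
])

```text
clock: 7.05
tool_pos: [0.5588, -0.0048, 0.0666]
tcp_rot: [-0.563, -3.089, 0.004]
contact_force: [-4.1, -4.7, 3.9]
gripper_width: 0.0161
finger_force: 40.3
```

Run:
```python
from h import *
st(); go(.56,-.0035,.068,-18.5)
```

```text
{'clock': 7.05, 'qpos': [-0.1086, 0.176, 1.5513, -0.0022, 1.4159, -1.3185], 'tool_pos': [0.5588, -0.0048, 0.0666], 'tcp_rot': [-0.563, -3.0892, 0.0036], 'contact_force': [-4.071, -4.7224, 3.86], 'moment': [-0.9276, 0.8213, -0.5838], 'gripper_width': 0.0161, 'finger_force': 40.3117}
yaw 69.34 q6 -75.5 GO [-0.07  0.16 -0.14] turn 1.533
```

Request:
jog_arm([
  [[0, 0, 0, -0.02, 0], [0, 0, 0, -0.04, 0], [0, 0, 0, -0.04, 0]],
])

```text
clock: 7.35
tool_pos: [0.5588, -0.0051, 0.0667]
tcp_rot: [-0.501, -3.1, 0.005]
contact_force: [-5.2, -5.4, 4.5]
gripper_width: 0.0162
finger_force: 40.4
```

Run:
```python
from h import *
st(); go(.56,-.0035,.068,-18.5)
```

```text
{'clock': 7.35, 'qpos': [-0.1088, 0.176, 1.5512, -0.0029, 1.4161, -1.3585], 'tool_pos': [0.5588, -0.0051, 0.0667], 'tcp_rot': [-0.5013, -3.0998, 0.0046], 'contact_force': [-5.163, -5.4248, 4.5006], 'moment': [-1.087, 0.8491, -0.6302], 'gripper_width': 0.0162, 'finger_force': 40.3738}
yaw 71.63 q6 -77.8 GO [-0.07  0.19 -0.13] turn 1.573
```

Run:
```python
from h import *
p,d,i=look("wrist"); np.savez("w5.npz",p=p,d=d,R=rot(i),eye=i["eye"]); save("w5.png",p[55:255,180:470],2.75)
```

```text
(no output)
```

View pics/w5.png

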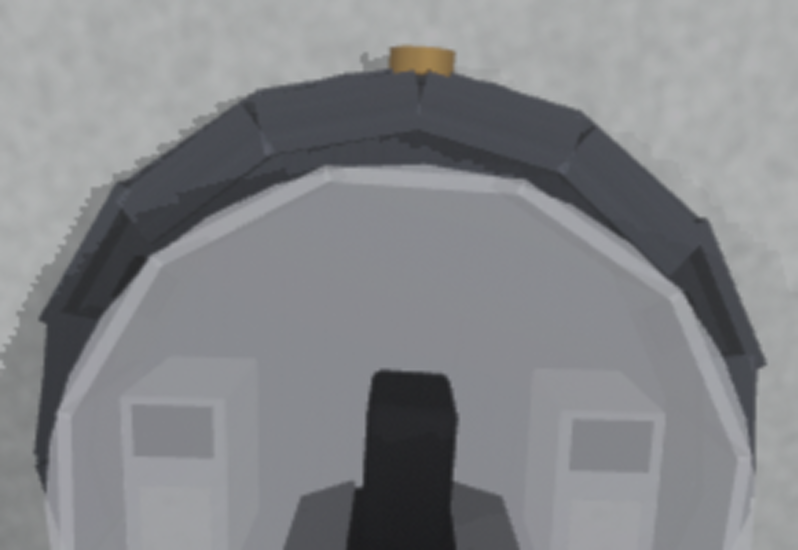

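Run:
```python
from h import *
i=imaging.camera_info("wrist")
def W(pts,z): return np.array([onz(i,180+x/2.75,55+y/2.75,z)[:2] for x,y in pts])
def circ(P):
    A=np.c_[2*P,np.ones(len(P))]; s=np.linalg.lstsq(A,(P**2).sum(1),rcond=None)[0]; return s[:2],np.sqrt(s[2]+s[:2]@s[:2])
for n,pts,z in(("cover",[(328,172),(523,188),(160,262),(675,296),(63,410),(748,455)],.064),("rim",[(252,93),(420,72),(585,112),(118,183),(706,222),(45,318),(762,362)],.020)):
    P=W(pts,z); c,r=circ(P); print(n,(c*1000).round(1),(r*1000).round(1),np.degrees(np.arctan2(*(P-c).T[::-1])).round(1))
st()
P=W([(370,375),(452,378)],.094); print("bar end",np.degrees(np.arctan2(*(P[1]-P[0])[::-1])))
```

```text
cover [562.1  -5.7] 74.3 [ 172.5  143.  -157.9  113.6 -128.5   84.1]
rim [560.2  -6.1] 95.9 [-177.5  158.4  134.2 -154.   110.2 -130.6   86.9]
{'clock': 7.4, 'qpos': [-0.1088, 0.1759, 1.5512, -0.0029, 1.4161, -1.3582], 'tool_pos': [0.5588, -0.0051, 0.0667], 'tcp_rot': [-0.5017, -3.0997, 0.0046], 'contact_force': [-4.5553, -5.4449, 3.9732], 'moment': [-1.0922, 0.8667, -0.5483], 'gripper_width': 0.0162, 'finger_force': 40.3647}
bar end 69.55516126793879
```

Measured: the housing slots put its x axis at about -21.9°, and the cover is at -22.2°, so they are aligned. I'll test a lift.

Request:
jog_arm([
  [[0, 0, -0.3, 0, 0], [0, 0, -0.6, 0, 0], [0, 0, -1.0, 0, 0], [0, 0, -1.0, 0, 0]],
])

```text
clock: 7.8
tool_pos: [0.5584, -0.0038, 0.0759]
tcp_rot: [-0.5, -3.098, 0.002]
contact_force: [-3.3, -2.8, -4.3]
gripper_width: 0.0161
finger_force: 40.0
```

Run:
```python
from h import *
st()
```

```text
{'clock': 7.8, 'qpos': [-0.1078, 0.1692, 1.5399, -0.001, 1.4358, -1.3587], 'tool_pos': [0.5584, -0.0038, 0.0759], 'tcp_rot': [-0.4996, -3.0983, 0.0018], 'contact_force': [-3.3138, -2.7569, -4.2568], 'moment': [-0.9885, 1.0837, -0.2584], 'gripper_width': 0.0161, 'finger_force': 40.0129}
```

Request:
jog_arm([
  [[0, 0, -0.5, 0, 0], [0, 0, -1, 0, 0], [0, 0, -1.6, 0, 0], [0, 0, -2.4, 0, 0], [0, 0, -3.4, 0, 0], [0, 0, -4.6, 0, 0], [0, 0, -5.8, 0, 0], [0, 0, -7, 0, 0], [0, 0, -8.5, 0, 0], [0, 0, -9.5, 0, 0], [0, 0, -10, 0, 0], [0, 0, -10, 0, 0]],
])

```text
clock: 9.0
tool_pos: [0.5602, -0.0036, 0.1776]
tcp_rot: [0.5, 3.1, 0.0]
contact_force: [0.1, -0.1, -3.0]
gripper_width: 0.0158
finger_force: 40.0
```

Run:
```python
from h import *
st()
p,d,i=look("side"); q,e,j=look("top")
np.savez("t6.npz",p=q,d=e); save("st6.png",np.hstack([p[130:330,200:440],q[120:320,260:500]]),1.66)
# pad: circle of dark felt on board
m=np.zeros(q.shape[:2],np.uint8); m[168:250,396:482]=255
g=cv2.GaussianBlur(q,(3,3),0).max(2)
k=((g<80)&(m>0)).astype(np.uint8)
c=max(cv2.findContours(k,0,1)[0],key=cv2.contourArea)
P=np.array([onz(j,u,v,.015)[:2] for u,v in c[:,0]],np.float32)*1000
print("pad",cv2.minEnclosingCircle(P),P.min(0),P.max(0),P.mean(0))
C=cloud(j,e); print(C[205:212,434:441,2].mean())
```

```text
{'clock': 9.0, 'qpos': [-0.1077, 0.1154, 1.3951, 0.0001, 1.6292, -1.3587], 'tool_pos': [0.5602, -0.0036, 0.1776], 'tcp_rot': [0.4999, 3.0997, 0.0003], 'contact_force': [0.1419, -0.0855, -3.0289], 'moment': [-0.0339, -0.0654, 0.0133], 'gripper_width': 0.0158, 'finger_force': 39.9761}
pad ((482.1865539550781, -292.50152587890625), 94.71527862548828) [ 389.82816 -386.80164] [ 570.82715 -199.45384] [ 479.6186 -292.4665]
0.013571096654090155
```

View pics/st6.png

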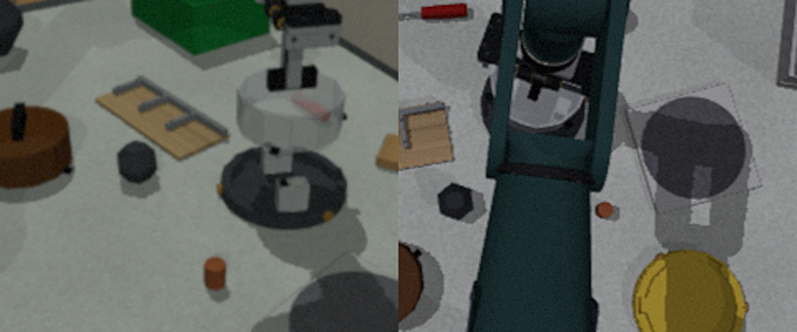

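The cover came off, and two blocks show in the housing at (278,155) and (290,190) in the left crop. Next it goes to the pad.

Run:
```python
from h import *
go(.481,-.293,.178,71.0)
```

```text
yaw 71.67 q6 -77.8 GO [ -1.66 -29.94  -0.21] turn 0.012
```

Request:
jog_arm([
  [[0, -0.7, -0.1, 0, 0], [-0.1, -2, -0.2, 0, 0], [-0.2, -4, -0.2, 0, 0], [-0.3, -6.5, -0.2, 0, 0], [-0.5, -9, -0.2, 0, 0], [-0.7, -11.5, -0.2, 0, 0], [-0.8, -14, -0.2, 0, 0], [-0.9, -16.5, -0.2, 0, 0], [-1, -19, -0.2, 0, 0], [-1.2, -21.5, -0.2, 0, 0], [-1.4, -24, -0.2, 0, 0], [-1.5, -26.5, -0.2, 0, 0], [-1.6, -28.4, -0.2, 0, 0], [-1.66, -29.5, -0.2, 0, 0], [-1.66, -29.94, -0.2, 0, 0], [-1.66, -29.94, -0.2, 0, 0], [-1.66, -29.94, -0.2, 0, 0]],
])

```text
clock: 10.8
tool_pos: [0.4814, -0.2923, 0.1784]
tcp_rot: [-0.499, -3.102, -0.001]
contact_force: [0.9, -0.2, -2.8]
gripper_width: 0.0156
finger_force: 40.0
```

Run:
```python
from h import *
st(); go(.481,-.293,.080,71.0)
p,d,i=look("wrist"); save("w7.png",p)
```

```text
{'clock': 10.8, 'qpos': [-0.6468, 0.1236, 1.3844, 0.0006, 1.634, -1.8984], 'tool_pos': [0.4814, -0.2923, 0.1784], 'tcp_rot': [-0.4992, -3.1017, -0.0011], 'contact_force': [0.8734, -0.2305, -2.8239], 'moment': [0.0098, -0.006, 0.0049], 'gripper_width': 0.0156, 'finger_force': 39.976}
yaw 71.71 q6 -108.8 GO [ 0.02 -0.08  9.84] turn 0.012
```

View pics/w7.png

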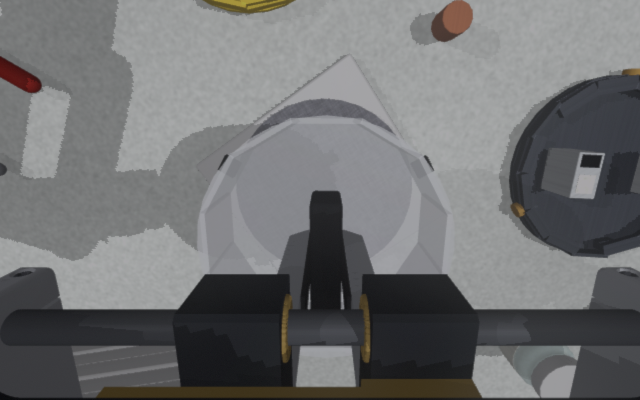

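The cover is centred over the pad; the pad arc is at (320,110) and the board corner at (348,55). Lowering.

Request:
jog_arm([
  [[0, 0, 1, 0, 0], [0, 0, 2.5, 0, 0], [0, 0, 4.5, 0, 0], [0, 0, 6.5, 0, 0], [0, 0, 8, 0, 0], [0, 0, 9, 0, 0], [0, 0, 9.5, 0, 0], [0, 0, 9.8, 0, 0], [0, 0, 10, 0, 0], [0, 0, 10, 0, 0]],
])

```text
clock: 11.85
tool_pos: [0.4816, -0.2932, 0.079]
tcp_rot: [0.5, 3.101, -0.001]
contact_force: [0.7, -0.6, -4.6]
gripper_width: 0.0159
finger_force: 40.0
```

Request:
jog_arm([
  [[0, 0, 0.1, 0, 0], [0, 0, 0.2, 0, 0], [0, 0, 0.2, 0, 0]],
])

```text
clock: 12.15
tool_pos: [0.4814, -0.2931, 0.0766]
tcp_rot: [0.5, 3.101, -0.0]
contact_force: [0.2, 0.6, -2.3]
gripper_width: 0.0158
finger_force: 40.0
```

Request:
jog_arm([
  [[0, 0, 0.1, 0, 0], [0, 0, 0.15, 0, 0], [0, 0, 0.15, 0, 0]],
])

```text
clock: 12.45
tool_pos: [0.4815, -0.2931, 0.0765]
tcp_rot: [0.5, 3.101, -0.001]
contact_force: [-2.4, 1.1, 5.1]
gripper_width: 0.016
finger_force: 40.0
```

Seated at the expected height. Release, rise, then go above the housing.

Request:
jog_arm([
  [[0, 0, 0, 0, 10], [0, 0, 0, 0, 25], [0, 0, 0, 0, 50], [0, 0, 0, 0, 50], [0, 0, 0, 0, 50], [0, 0, -1, 0, 50], [0, 0, -3, 0, 50], [0, 0, -6, 0, 50], [0, 0, -10, 0, 60], [0, 0, -12, 0, 60], [0, 0, -12, 0, 60]],
])

```text
clock: 13.55
tool_pos: [0.4832, -0.2944, 0.2003]
tcp_rot: [0.499, 3.093, -0.007]
contact_force: [-0.1, 0.0, 0.3]
gripper_width: 0.0565
finger_force: 0.0
```

Run:
```python
from h import *
st(); go(.56,-.005,.20,71.0); go(.56,-.005,.20,-22+90);p,d,i=look("wrist"); np.savez("w8.npz",p=p,d=d);print(rects(p.max(2)<45,i,.104,60))
```

```text
{'clock': 13.55, 'qpos': [-0.6475, 0.1161, 1.3495, 0.0001, 1.6664, -1.8985], 'tool_pos': [0.4832, -0.2944, 0.2003], 'tcp_rot': [0.4988, 3.0931, -0.007], 'contact_force': [-0.1242, 0.0353, 0.2747], 'moment': [-0.0033, -0.042, 0.0052], 'gripper_width': 0.0565, 'finger_force': 0.0}
yaw 71.68 q6 -108.8 GO [ 1.81 29.89 -0.08] turn 0.012
yaw 71.68 q6 -108.8 GO [ 1.81 29.89 -0.08] turn 0.064
[([516.0, 330.0], 671.2, -145.0, 190.4, 123.1, 71.8), ([263.0, 373.0], 613.8, -345.2, 652.9, 139.6, 71.9), ([403.0, 288.0], 583.5, -256.5, 108.2, 40.0, 24.7), ([244.0, 293.0], 546.7, -390.1, 121.8, 44.5, -61.6), ([605.0, 228.0], 584.2, -67.8, 56.5, 13.3, -85.9), ([327.0, 195.0], 483.0, -293.2, 70.0, 13.1, -18.6), ([577.0, 154.0], 510.7, -84.5, 13.4, 8.2, 68.2)]
```

Request:
jog_arm([
  [[0.2, 1, 0, 0, 60], [0.3, 3, 0, 0, 60], [0.6, 7, 0, 0.064, 60], [0.9, 11, 0, 0.064, 60], [1.2, 15, 0, 0.064, 60], [1.4, 19, 0, 0.064, 60], [1.6, 23, 0, 0.064, 60], [1.8, 27, 0, 0.064, 40], [1.8, 29, 0, 0.064, 40], [1.8, 29.8, 0, 0.064, 40], [1.8, 29.9, 0, 0.064, 40], [1.8, 29.9, 0, 0.064, 40]],
])

```text
clock: 14.8
tool_pos: [0.5576, -0.004, 0.1939]
tcp_rot: [-0.6, -3.082, 0.001]
contact_force: [0.4, 0.5, -0.4]
gripper_width: 0.0378
finger_force: 0.0
```

Run:
```python
from h import *
st(); p,d,i=look("wrist"); np.savez("w9.npz",p=p,d=d,R=rot(i),eye=i["eye"]); save("w9.png",p)
C=cloud(i,d); z=C[...,2]; r=np.hypot(C[...,0]-.56,C[...,1]+.005)
m=(z>.042)&(z<.058)&(r<.09)
for c in cv2.findContours(m.astype(np.uint8),0,1)[0]: 
    if cv2.contourArea(c)>100: print(c[:,0].mean(0), cv2.contourArea(c))
print(rects(m,i,.05,100))
print("jig",)
```

```text
{'clock': 14.8, 'qpos': [-0.1086, 0.1082, 1.3707, -0.0005, 1.6647, -1.2952], 'tool_pos': [0.5576, -0.004, 0.1939], 'tcp_rot': [-0.5995, -3.0819, 0.0011], 'contact_force': [0.4029, 0.4668, -0.3658], 'moment': [-0.0233, 0.0034, 0.0353], 'gripper_width': 0.0378, 'finger_force': 0.0}
[274.32824427 193.29770992] 1019.5
[371.01526718 190.32061069] 1016.5
[([274.0, 193.0], 542.2, -52.6, 45.1, 24.9, -20.5), ([371.0, 190.0], 575.5, 38.0, 45.3, 24.2, -19.5)]
jig
```

View pics/w9.png

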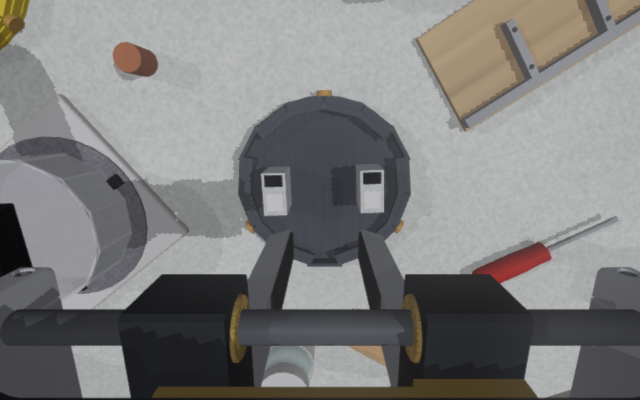

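There are exactly two blocks, at (274,193) and (371,190). That gives (0.542,-0.053) and (0.5755,0.038), 97 mm apart and 45x24 mm each, with the middle position empty. I'll pick the second first.

Run:
```python
from h import *
go(.5755,.038,.025,70.2)
```

```text
yaw 67.94 q6 -74.2 GO [-0.07  4.61 16.93] turn -0.039
```

Request:
jog_arm([
  [[0, 2, 0, -0.04, 42], [-0.07, 4, 1, -0.04, 42], [-0.07, 4.6, 4, -0.04, 42], [-0.07, 4.6, 8, -0.04, 42], [-0.07, 4.6, 11, -0.04, 42], [-0.07, 4.6, 12.5, -0.04, 42], [-0.07, 4.6, 12.5, -0.04, 42], [-0.07, 4.6, 12.5, -0.04, 42]],
])

```text
clock: 15.65
tool_pos: [0.5769, 0.0382, 0.0713]
tcp_rot: [0.539, 3.093, 0.0]
contact_force: [0.2, 0.8, 0.6]
gripper_width: 0.0396
finger_force: 0.0
```

Run:
```python
from h import *
st(); p,d,i=look("wrist"); np.savez("w10.npz",p=p,d=d)
C=cloud(i,d); z=C[...,2]; r=np.hypot(C[...,0]-.5755,C[...,1]-.038)
m=(z>.045)&(z<.056)&(r<.04); print(rects(m,i,.05,100))
go(.5755,.038,.025,70.2)
```

```text
{'clock': 15.65, 'qpos': [-0.032, 0.2108, 1.5005, 0.0, 1.4283, -1.2578], 'tool_pos': [0.5769, 0.0382, 0.0713], 'tcp_rot': [0.5388, 3.0931, 0.0004], 'contact_force': [0.1865, 0.8013, 0.5741], 'moment': [0.0177, 0.0145, 0.0797], 'gripper_width': 0.0396, 'finger_force': 0.0}
[([325.0, 228.0], 576.0, 38.7, 44.5, 23.9, -19.7)]
yaw 70.25 q6 -72.1 GO [ 0.2  -0.11  4.72] turn 0.001
```

Request:
jog_arm([
  [[0.1, 0, 2, 0, 42], [0.1, 0, 4, 0, 42], [0.1, 0, 4.6, 0, 42], [0.1, 0, 4.6, 0, 42], [0.1, 0, 4.6, 0, 15], [0.1, 0, 4.6, 0, 15], [0.1, 0, 4.6, 0, 10], [0.1, 0, 4.6, 0, 10], [0.1, 0, 4.6, 0, 10], [0.1, 0, 4.6, 0, 10], [0.1, 0, 4.6, 0, 10], [0.1, 0, 4.6, 0, 10], [0.1, 0, 4, 0, 10], [0.1, 0, 2, 0, 10], [0.1, 0, -1, 0, 10], [0.1, 0, -4, 0, 10], [0.1, 0, -6, 0, 10], [0.1, 0, -7, 0, 10], [0.1, 0, -7, 0, 10]],
], newtons=30)

```text
clock: 17.6
tool_pos: [0.5757, 0.0393, 0.1411]
tcp_rot: [0.537, 3.093, 0.001]
contact_force: [-0.1, -0.1, -1.0]
gripper_width: 0.0241
finger_force: 30.0
```

Run:
```python
from h import *
st(); go(.44,.25,.16,101)
```

```text
{'clock': 17.6, 'qpos': [-0.0302, 0.1663, 1.4104, 0.0002, 1.5627, -1.2573], 'tool_pos': [0.5757, 0.0393, 0.1411], 'tcp_rot': [0.5369, 3.0932, 0.0009], 'contact_force': [-0.1042, -0.0903, -1.0267], 'moment': [0.0086, 0.0187, -0.0223], 'gripper_width': 0.0241, 'finger_force': 29.9995}
yaw 70.31 q6 -72.0 GO [19.88 15.26 -1.91] turn -0.536
```

Run:
```python
from h import *
go(.56,.27,.2,101)
```

```text
yaw 70.31 q6 -72.0 GO [ 9.24 21.19 -5.88] turn -0.536
```

Request:
jog_arm([
  [[0.4, 1, -0.5, -0.03, 10], [1.3, 3, -2, -0.1, 10], [2.6, 6, -4, -0.2, 10], [3.9, 9, -5.8, -0.3, 10], [5.2, 12, -5.8, -0.4, 10], [6.5, 15, -5.8, -0.5, 10], [7.8, 18, -5.8, -0.536, 10], [8.8, 20.2, -5.8, -0.536, 10], [9.2, 21.2, -5.8, -0.536, 10], [9.2, 21.2, -5.8, -0.536, 10], [9.2, 21.2, -5.8, -0.536, 10]],
])

```text
clock: 18.7
tool_pos: [0.5597, 0.2692, 0.1971]
tcp_rot: [0.301, -3.126, 0.002]
contact_force: [-0.6, -0.2, -0.9]
gripper_width: 0.0236
finger_force: 30.0
```

Run:
```python
from h import *
st(); p,d,i=look("wrist"); np.savez("w11.npz",p=p,d=d,R=rot(i),eye=i["eye"]); save("w11.png",p[0:260,60:580],1.5)
```

```text
{'clock': 18.7, 'qpos': [0.3574, 0.2496, 1.2009, -0.0007, 1.693, -1.4058], 'tool_pos': [0.5597, 0.2692, 0.1971], 'tcp_rot': [0.3015, -3.1255, 0.0018], 'contact_force': [-0.5641, -0.2395, -0.9017], 'moment': [-0.0092, -0.0079, -0.0138], 'gripper_width': 0.0236, 'finger_force': 29.9993}
```

View pics/w11.png

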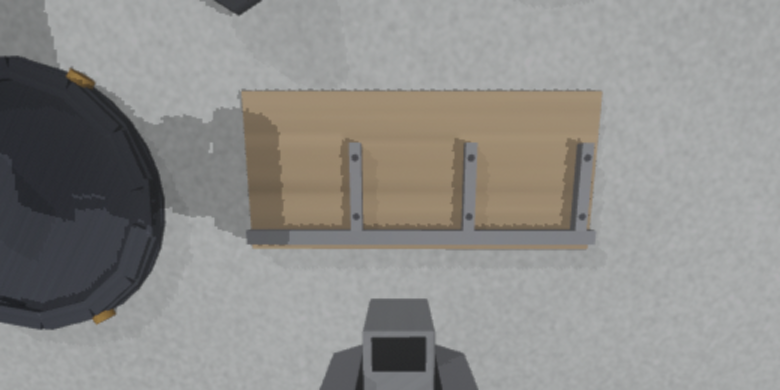

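Three side fences at crop x≈355, 470 and 585, with the back fence at y≈237. Now locating the corners with depth at fence-top level.

```bash
cat > jigm.py <<'E'
from h import *
f=np.load("w11.npz"); p,d=f["p"],f["d"]; i=imaging.camera_info("wrist"); i=dict(i,rotation=f["R"],eye=f["eye"])
C=cloud(i,d); hs=cv2.cvtColor(p,cv2.COLOR_RGB2HSV)
g=p.max(2).astype(int); sat=hs[...,1]
U=lambda x:60+x/1.5
V=lambda y:y/1.5
for n,pt in(("back",(420,237)),("f1",(355,190)),("f2",(470,190)),("f3",(588,190)),("plate",(410,180))):
    u,v=int(U(pt[0])),int(V(pt[1])); print(n,C[v,u].round(4),p[v,u],sat[v,u])
m=((sat<45)&(g<150)).astype(np.uint8)
u0,u1,v0,v1=[int(a) for a in(U(244),U(600),V(138),V(246))]
k=np.zeros_like(m);k[v0:v1,u0:u1]=m[v0:v1,u0:u1]
# back fence rows: per column edges ; side fence: per row edges
def sub(profile): 
    return profile
cols=[c for c in range(int(U(260)),int(U(570))) if abs(c-U(355))>9 and abs(c-U(470))>9]
top=[(c,np.where(k[:,c])[0].min()-.5) for c in cols if k[:,c].sum()>3]
bot=[(c,np.where(k[:,c])[0].max()+.5) for c in cols if k[:,c].sum()>3]
def fit(px,z):
    P=np.array([onz(i,u,v,z)[:2] for u,v in px])*1000
    l=cv2.fitLine(P.astype(np.float32),cv2.DIST_HUBER,0,.01,.01).ravel(); return l
lt,lb=fit(top,.02),fit(bot,.02); print("back inner",lt,"angle",np.degrees(np.arctan2(lt[1],lt[0]))); print("outer",lb)
n=np.array([-lt[1],lt[0]]); print("thick",(lb[2:]-lt[2:])@n)
out=[]
for x in(355,470,588):
    c0,c1=int(U(x-16)),int(U(x+14))
    L=[];Rr=[]
    for r in range(int(V(148)),int(V(224))):
        w=np.where(k[r,c0:c1])[0]
        if len(w): L.append((c0+w.min()-.5,r)); Rr.append((c0+w.max()+.5,r))
    a,b=fit(L,.02),fit(Rr,.02)
    s=np.linalg.solve(np.c_[lt[:2],-a[:2]],a[2:]-lt[2:])[0]; X=lt[2:]+s*lt[:2]
    s=np.linalg.solve(np.c_[lt[:2],-b[:2]],b[2:]-lt[2:])[0]; Y=lt[2:]+s*lt[:2]
    print(x,"corner-",X.round(1),"corner+",Y.round(1),np.degrees(np.arctan2(a[1],a[0])),np.degrees(np.arctan2(b[1],b[0])))
E
python3 jigm.py
```

```text
back [0.5295 0.2786 0.0215] [127 127 131] 8
f1 [0.5057 0.2265 0.0188] [128 129 132] 8
f2 [0.4902 0.3057 0.0211] [128 129 133] 10
f3 [0.4743 0.3871 0.0205] [130 131 134] 8
plate [0.4923 0.2637 0.0091] [151 133 108] 73
back inner [ 1.9210441e-01 -9.8137450e-01  5.2467969e+02  2.7352185e+02] angle -78.92438
outer [ 1.9213811e-01 -9.8136789e-01  5.4049634e+02  2.4855864e+02]
thick 10.726515
355 corner- [533.7 227.6] corner+ [531.7 237.6] 9.661049 11.644599
470 corner- [518.3 306. ] corner+ [516.5 315.6] 11.187251 11.653783
588 corner- [503.4 382.1] corner+ [500.9 394.9] 11.472225 12.509235
```

Run:
```python
from h import *
go(.4959,.2868,.06,101.1)
```

```text
yaw 100.97 q6 -80.5 GO [ 5.93  3.   13.75] turn -0.002
```

Request:
jog_arm([
  [[1, 0.5, 1, 0, 10], [2.5, 1.2, 3, 0, 10], [4, 2, 5, 0, 10], [5.3, 2.7, 8, 0, 10], [5.9, 3, 11, 0, 10], [5.93, 3, 13, -0.002, 10], [5.93, 3, 13.75, -0.002, 10], [5.93, 3, 13.75, -0.002, 10], [5.93, 3, 13.75, -0.002, 10]],
])

```text
clock: 19.65
tool_pos: [0.4973, 0.2877, 0.0619]
tcp_rot: [-0.303, 3.125, 0.001]
contact_force: [-0.2, -0.1, -1.5]
gripper_width: 0.0236
finger_force: 30.0
```

Run:
```python
from h import *
st();go(.4959,.2868,.029,101.1)
p,d,i=look("wrist"); save("w12.png",p[100:300,180:480],2.6)
```

```text
{'clock': 19.65, 'qpos': [0.4259, 0.2099, 1.5212, -0.0001, 1.4081, -1.3381], 'tool_pos': [0.4973, 0.2877, 0.0619], 'tcp_rot': [-0.3027, 3.1247, 0.0011], 'contact_force': [-0.1746, -0.1166, -1.4636], 'moment': [0.014, 0.0035, 0.0082], 'gripper_width': 0.0236, 'finger_force': 29.9994}
yaw 101.07 q6 -76.7 GO [ 0.16 -0.07  3.29] turn -0.001
```

View pics/w12.png

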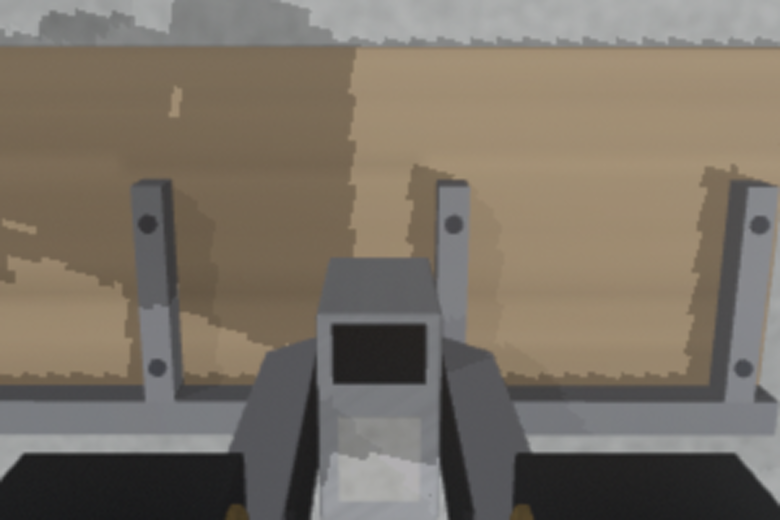

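The block sits just -y of the middle fence (crop x≈452), as planned. Lowering.

Request:
jog_arm([
  [[0.15, -0.07, 1, 0, 10], [0.15, -0.07, 2, 0, 10], [0.15, -0.07, 2.8, 0, 10], [0.15, -0.07, 3.1, 0, 10], [0.15, -0.07, 3.2, 0, 10], [0.15, -0.07, 3.2, 0, 10]],
])

```text
clock: 20.3
tool_pos: [0.4944, 0.287, 0.0287]
tcp_rot: [0.305, -3.126, 0.0]
contact_force: [-1.5, -0.6, 1.6]
gripper_width: 0.0237
finger_force: 30.0
```

Request:
jog_arm([
  [[0, 0, 0.1, 0, 10], [0, 0, 0.2, 0, 10], [0, 0, 0.2, 0, 10]],
])

```text
clock: 20.6
tool_pos: [0.4945, 0.287, 0.0287]
tcp_rot: [0.305, -3.127, 0.0]
contact_force: [-5.8, -2.3, 9.4]
gripper_width: 0.0237
finger_force: 30.0
```

Request:
jog_arm([
  [[0, 0, -0.15, 0, 10], [-0.15, 0, -0.15, 0, 10], [-0.3, 0, -0.15, 0, 10], [-0.45, 0, -0.15, 0, 10], [-0.55, 0, -0.15, 0, 10], [-0.55, 0, -0.15, 0, 10]],
])

```text
clock: 21.2
tool_pos: [0.4997, 0.2884, 0.0287]
tcp_rot: [0.305, -3.126, -0.001]
contact_force: [-4.0, -0.6, 6.4]
gripper_width: 0.0236
finger_force: 30.0
```

Request:
jog_arm([
  [[-0.1, 0, 0, 0, 10], [-0.2, 0, 0, 0, 10], [-0.2, 0, 0, 0, 10]],
])

```text
clock: 21.5
tool_pos: [0.5001, 0.2884, 0.0287]
tcp_rot: [0.305, -3.122, 0.0]
contact_force: [-7.1, -2.5, 9.6]
gripper_width: 0.0236
finger_force: 30.0
```

Request:
jog_arm([
  [[-0.05, 0.1, -0.1, 0, 10], [-0.05, 0.25, -0.1, 0, 10], [-0.05, 0.4, -0.1, 0, 10], [-0.05, 0.5, -0.1, 0, 10], [-0.05, 0.5, -0.1, 0, 10]],
])

```text
clock: 22.0
tool_pos: [0.5, 0.2892, 0.0288]
tcp_rot: [0.303, -3.121, 0.013]
contact_force: [-6.0, -9.9, 9.2]
gripper_width: 0.0238
finger_force: 30.0
```

Request:
jog_arm([
  [[0, 0.1, 0, 0, 10], [0, 0.2, 0, 0, 10], [0, 0.2, 0, 0, 10]],
])

```text
clock: 22.3
tool_pos: [0.4996, 0.291, 0.0288]
tcp_rot: [0.303, -3.121, 0.014]
contact_force: [-5.6, -11.3, 7.9]
gripper_width: 0.0238
finger_force: 30.0
```

Request:
jog_arm([
  [[0, 0, -0.2, 0, 10], [0, 0.1, -0.2, 0, 10], [0, 0.2, -0.2, 0, 10], [0, 0.2, -0.2, 0, 10]],
])

```text
clock: 22.7
tool_pos: [0.4994, 0.2919, 0.029]
tcp_rot: [0.303, -3.121, 0.017]
contact_force: [-2.4, -12.4, 2.0]
gripper_width: 0.0237
finger_force: 30.0
```

Request:
jog_arm([
  [[0, 0.1, 0, 0, 10], [0, 0.2, 0, 0, 10], [0, 0.2, 0, 0, 10]],
])

```text
clock: 23.0
tool_pos: [0.4994, 0.292, 0.0291]
tcp_rot: [0.302, -3.121, 0.023]
contact_force: [-2.2, -16.1, 3.3]
gripper_width: 0.0236
finger_force: 30.0
```

Request:
jog_arm([
  [[-0.1, -0.15, 0.1, 0, 10], [-0.2, -0.25, 0.2, 0, 10], [-0.2, -0.25, 0.2, 0, 10]],
])

```text
clock: 23.3
tool_pos: [0.4995, 0.292, 0.0289]
tcp_rot: [0.302, -3.117, 0.016]
contact_force: [-10.0, -13.1, 12.4]
gripper_width: 0.0237
finger_force: 30.0
```

Request:
jog_arm([
  [[0, 0, 0, 0, 20], [0, 0, 0, 0, 30], [0, 0, 0, 0, 45], [0, 0, 0, 0, 45], [0, 0, -1, 0, 45], [0, 0, -3, 0, 45], [0, 0, -6, 0, 45], [2, 0, -9, 0, 45], [2, 0, -9, 0, 45], [2, 0, -9, 0, 45]],
])

```text
clock: 24.3
tool_pos: [0.484, 0.2941, 0.1204]
tcp_rot: [-0.305, 3.123, 0.002]
contact_force: [-0.1, -0.6, -0.2]
gripper_width: 0.0424
finger_force: 0.0
```

```bash
cat > blk.py <<'E'
from h import *
import sys
x,y=float(sys.argv[1]),float(sys.argv[2])
st(); p,d,i=look("wrist"); np.savez("wb.npz",p=p,d=d)
C=cloud(i,d); z=C[...,2]; r=np.hypot(C[...,0]-x,C[...,1]-y)
m=(z>.045)&(z<.062)&(r<.045); print("top face",rects(m,i,.053,100),"z",np.median(z[m]))
# bay walls at fence-top
hs=cv2.cvtColor(p,cv2.COLOR_RGB2HSV)
if len(sys.argv)>3: save(sys.argv[3],p)
E
python3 blk.py .50 .292 w13.png
```

```text
{'clock': 24.3, 'qpos': [0.4458, 0.1521, 1.4683, 0.0002, 1.5175, -1.3198], 'tool_pos': [0.484, 0.2941, 0.1204], 'tcp_rot': [-0.3052, 3.1233, 0.0022], 'contact_force': [-0.1493, -0.5961, -0.1755], 'moment': [0.0223, -0.0038, -0.0067], 'gripper_width': 0.0424, 'finger_force': 0.0}
top face [([319.0, 227.0], 498.6, 290.9, 45.7, 23.3, 11.5)] z 0.05357424354407675
```

View pics/w13.png

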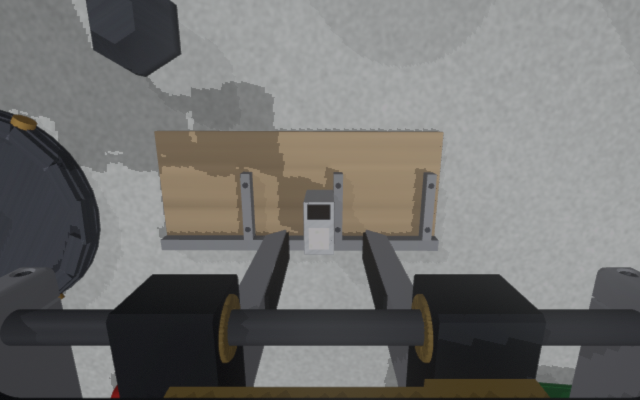

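The block stands in the corner of the middle bay at (319,225). I'll firm it up with shut-finger pushes, +y first.

Run:
```python
from h import *
go(.5052,.2599,.027,101.1)
```

```text
yaw 101.15 q6 -75.6 GO [-1.49 -3.73  9.18] turn 0.001
```

Request:
jog_arm([
  [[-0.5, -2, 0, 0, 0], [-1.5, -3.7, 0, 0, 0], [-1.5, -3.7, 0, 0, 0], [-1.5, -3.7, 2, 0, 0], [-1.5, -3.7, 5, 0, 0], [-1.5, -3.7, 8, 0, 0], [-1.5, -3.7, 9.1, 0, 0], [-1.5, -3.7, 9.1, 0, 0], [-1.5, -3.4, 9.1, 0, 0], [-1.5, -3.2, 9.1, 0, 0], [-1.5, -3.0, 9.1, 0, 0], [-1.5, -3.0, 9.1, 0, 0]],
])

```text
clock: 25.55
tool_pos: [0.5045, 0.2675, 0.0293]
tcp_rot: [-0.305, 3.124, 0.001]
contact_force: [0.1, 0.7, -0.9]
gripper_width: 0.0003
finger_force: 0.0
```

Request:
jog_arm([
  [[0, 0.15, 0, 0, 0], [0, 0.3, 0, 0, 0], [0, 0.3, 0, 0, 0]],
])

```text
clock: 25.85
tool_pos: [0.504, 0.2683, 0.029]
tcp_rot: [-0.304, 3.125, -0.005]
contact_force: [-0.5, -5.1, 4.7]
gripper_width: 0.0006
finger_force: 2.6
```

Request:
jog_arm([
  [[0, 0.15, 0, 0, 0], [0, 0.3, 0, 0, 0], [0, 0.3, 0, 0, 0]],
])

```text
clock: 26.15
tool_pos: [0.504, 0.2691, 0.0299]
tcp_rot: [-0.303, 3.125, -0.011]
contact_force: [0.3, -11.5, 7.8]
gripper_width: 0.0009
finger_force: 5.3
```

Run:
```python
from h import *
c,s=np.cos(np.radians(11.1)),np.sin(np.radians(11.1))
h=np.array([.4992,.2915]); t=h-.038*np.array([c,s]); go(t[0],t[1],.029,101.1)
```

```text
yaw 101.09 q6 -78.3 GO [3.84 2.29 0.06] turn -0.0
```

Request:
jog_arm([
  [[0, -0.8, 0, 0, 0], [0, -1.2, 0, 0, 0], [2, -1.2, 0, 0, 0], [4.5, -1.2, 0, 0, 0], [4.5, 0.5, 0, 0, 0], [4.5, 2, 0, 0, 0], [4.5, 2, 0, 0, 0], [4, 2, 0, 0, 0], [3.7, 2, 0, 0, 0], [3.5, 2, 0, 0, 0], [3.3, 2, 0, 0, 0], [3.3, 2, 0, 0, 0]],
])

```text
clock: 27.35
tool_pos: [0.4669, 0.2858, 0.028]
tcp_rot: [-0.304, 3.127, 0.0]
contact_force: [-0.5, -0.1, 0.2]
gripper_width: 0.0006
finger_force: 0.0
```

Request:
jog_arm([
  [[-0.15, 0, 0, 0, 0], [-0.3, 0, 0, 0, 0], [-0.3, 0, 0, 0, 0]],
])

```text
clock: 27.65
tool_pos: [0.4674, 0.286, 0.0279]
tcp_rot: [0.304, -3.122, 0.002]
contact_force: [-5.6, -1.2, 4.9]
gripper_width: 0.0002
finger_force: 2.9
```

Request:
jog_arm([
  [[-0.15, 0, 0, 0, 0], [-0.3, 0, 0, 0, 0], [-0.3, 0, 0, 0, 0]],
])

```text
clock: 27.95
tool_pos: [0.4674, 0.2861, 0.0281]
tcp_rot: [0.304, -3.116, 0.003]
contact_force: [-13.3, -2.7, 11.5]
gripper_width: 0.0006
finger_force: 6.7
```

Request:
jog_arm([
  [[0.5, 0, 0, 0, 0], [1.2, 0, 0, 0, 0], [1.2, 0, -3, 0, 0], [1.2, 0, -7, 0, 20], [1.2, 0, -10, 0, 42], [1.2, 0, -10, 0, 42]],
])

```text
clock: 28.55
tool_pos: [0.4636, 0.2864, 0.1339]
tcp_rot: [-0.303, 3.116, 0.006]
contact_force: [-0.4, -0.1, 0.6]
gripper_width: 0.0213
finger_force: 0.0
```

```bash
python3 blk.py .50 .292
python3 - <<'E'
from h import *
go(.5422,-.0526,.14,69.5)
E
```

```text
{'clock': 28.55, 'qpos': [0.4493, 0.0918, 1.5082, -0.0, 1.5297, -1.3158], 'tool_pos': [0.4636, 0.2864, 0.1339], 'tcp_rot': [-0.3035, 3.1156, 0.0064], 'contact_force': [-0.4031, -0.0838, 0.5941], 'moment': [-0.0137, -0.0357, 0.0323], 'gripper_width': 0.0213, 'finger_force': 0.0}
top face [([322.0, 244.0], 498.4, 291.0, 46.3, 23.3, 10.4)] z 0.05353060786947644
yaw 101.12 q6 -75.4 GO [ -1.33 -34.73  -0.97] turn 0.552
```

The first block is home: 11–13 N pushes no longer move it. Now the second.

Request:
jog_arm([
  [[-0.1, -1.5, -0.9, 0.05, 42], [-0.2, -5, -0.9, 0.15, 42], [-0.4, -9, -0.9, 0.25, 42], [-0.6, -13, -0.9, 0.35, 42], [-0.8, -17, -0.9, 0.45, 42], [-0.9, -21, -0.9, 0.55, 42], [-1, -25, -0.9, 0.552, 42], [-1.1, -29, -0.9, 0.552, 42], [-1.3, -32, -0.9, 0.552, 42], [-1.3, -34, -0.9, 0.552, 42], [-1.3, -34.7, -0.9, 0.552, 42], [-1.3, -34.7, -0.9, 0.552, 42], [-1.3, -34.7, 3, 0.552, 42], [-1.3, -34.7, 6, 0.552, 42], [-1.3, -34.7, 6, 0.552, 42], [-1.3, -34.7, 6, 0.552, 42]],
])

```text
clock: 30.2
tool_pos: [0.5396, -0.0521, 0.0678]
tcp_rot: [-0.557, -3.09, -0.001]
contact_force: [0.3, -0.5, 1.4]
gripper_width: 0.0397
finger_force: 0.0
```

```bash
python3 blk.py .5422 -.0526
python3 - <<'E'
from h import *
go(.5422,-.0526,.025,69.5)
E
```

```text
{'clock': 30.2, 'qpos': [-0.2011, 0.1392, 1.5912, 0.0003, 1.4128, -1.4151], 'tool_pos': [0.5396, -0.0521, 0.0678], 'tcp_rot': [-0.5573, -3.0901, -0.0006], 'contact_force': [0.3273, -0.5065, 1.3603], 'moment': [-0.0302, 0.0215, -0.0224], 'gripper_width': 0.0397, 'finger_force': 0.0}
top face [([325.0, 235.0], 540.4, -52.6, 44.2, 23.5, -20.6)] z 0.05057200857276273
yaw 69.55 q6 -81.1 GO [-0.13  0.04  4.43] turn 0.001
```

Request:
jog_arm([
  [[-0.1, 0, 2, 0, 42], [-0.1, 0, 4, 0, 42], [-0.1, 0, 4.3, 0, 42], [-0.1, 0, 4.3, 0, 42], [-0.1, 0, 4.3, 0, 15], [-0.1, 0, 4.3, 0, 15], [-0.1, 0, 4.3, 0, 10], [-0.1, 0, 4.3, 0, 10], [-0.1, 0, 4.3, 0, 10], [-0.1, 0, 4.3, 0, 10], [-0.1, 0, 4.3, 0, 10], [-0.1, 0, 4.3, 0, 10], [-0.1, 0, 4, 0, 10], [-0.1, 0, 2, 0, 10], [-0.1, 0, -1, 0, 10], [-0.1, 0, -4, 0, 10], [-0.1, 0, -6, 0, 10], [-0.1, 0, -6, 0, 10], [-0.1, 0, -6, 0, 10]],
], newtons=30)

```text
clock: 32.15
tool_pos: [0.5407, -0.0534, 0.127]
tcp_rot: [-0.559, -3.09, -0.0]
contact_force: [-0.3, 0.1, -1.2]
gripper_width: 0.0242
finger_force: 30.0
```

Run:
```python
from h import *
c,s=np.cos(np.radians(11.1)),np.sin(np.radians(11.1)); ex=np.array([c,s]); ey=np.array([-s,c])
h=np.array([.4985,.291])-.080*ey; print("home",h); t=h-.006*ex-.005*ey
st(); go(t[0],t[1],.13,101.1)
```

```text
home [0.51390176 0.21249659]
{'clock': 32.15, 'qpos': [-0.2029, 0.1018, 1.5111, 0.0001, 1.5299, -1.4158], 'tool_pos': [0.5407, -0.0534, 0.127], 'tcp_rot': [-0.5589, -3.0903, -0.0002], 'contact_force': [-0.2829, 0.1098, -1.2264], 'moment': [0.0379, 0.0397, 0.0104], 'gripper_width': 0.0242, 'finger_force': 29.9984}
yaw 69.5 q6 -81.1 GO [12.07 23.23 -0.29] turn -0.552
```

Request:
jog_arm([
  [[0.5, 1, -0.3, -0.03, 10], [1.3, 2.5, -0.3, -0.1, 10], [2.6, 5, -0.3, -0.2, 10], [3.9, 7.5, -0.3, -0.3, 10], [5.2, 10, -0.3, -0.4, 10], [6.5, 12.5, -0.3, -0.5, 10], [7.8, 15, -0.3, -0.552, 10], [9.1, 17.5, -0.3, -0.552, 10], [10.4, 20, -0.3, -0.552, 10], [11.5, 22.2, -0.3, -0.552, 10], [12.05, 23.2, -0.3, -0.552, 10], [12.05, 23.2, -0.3, -0.552, 10], [12.05, 23.2, 3, -0.552, 10], [12.05, 23.2, 6, -0.552, 10], [12.05, 23.2, 6.5, -0.552, 10], [12.05, 23.2, 6.5, -0.552, 10]],
])

```text
clock: 33.75
tool_pos: [0.5086, 0.2048, 0.0616]
tcp_rot: [0.303, -3.123, 0.002]
contact_force: [-0.1, -0.2, -1.2]
gripper_width: 0.024
finger_force: 30.0
```

Run:
```python
from h import *
st(); go(.509,.2064,.029,101.1)
```

```text
{'clock': 33.75, 'qpos': [0.2797, 0.1588, 1.5817, -0.0003, 1.4046, -1.4844], 'tool_pos': [0.5086, 0.2048, 0.0616], 'tcp_rot': [0.3029, -3.1235, 0.0016], 'contact_force': [-0.1334, -0.1547, -1.2212], 'moment': [0.0063, 0.0409, 0.0129], 'gripper_width': 0.024, 'finger_force': 29.9985}
yaw 101.08 q6 -85.0 GO [-0.08  0.15  3.26] turn -0.0
```

Request:
jog_arm([
  [[-0.05, 0.12, 1, 0, 10], [-0.05, 0.12, 2, 0, 10], [-0.05, 0.12, 2.8, 0, 10], [-0.05, 0.12, 3.1, 0, 10], [-0.05, 0.12, 3.3, 0, 10], [-0.05, 0.12, 3.3, 0, 10]],
])

```text
clock: 34.35
tool_pos: [0.5099, 0.2074, 0.0301]
tcp_rot: [-0.305, 3.126, 0.0]
contact_force: [0.5, -0.6, 0.2]
gripper_width: 0.0239
finger_force: 30.0
```

Request:
jog_arm([
  [[-0.2, 0, 0, 0, 10], [-0.4, 0, 0, 0, 10], [-0.55, 0, 0, 0, 10], [-0.7, 0, 0, 0, 10], [-0.7, 0, 0, 0, 10]],
])

```text
clock: 34.85
tool_pos: [0.5157, 0.2085, 0.0298]
tcp_rot: [0.304, -3.124, 0.0]
contact_force: [-4.3, -0.4, 0.7]
gripper_width: 0.0235
finger_force: 30.0
```

Touching the back fence. Now the y push.

Request:
jog_arm([
  [[0, 0.15, 0, 0, 10], [0, 0.3, 0, 0, 10], [0, 0.45, 0, 0, 10], [0, 0.6, 0, 0, 10], [0, 0.6, 0, 0, 10]],
])

```text
clock: 35.35
tool_pos: [0.5148, 0.2132, 0.0297]
tcp_rot: [0.304, -3.125, 0.004]
contact_force: [-4.1, -4.4, 2.2]
gripper_width: 0.0234
finger_force: 30.0
```

Request:
jog_arm([
  [[-0.1, 0.1, 0.1, 0, 10], [-0.1, 0.2, 0.15, 0, 10], [-0.1, 0.2, 0.2, 0, 10]],
])

```text
clock: 35.65
tool_pos: [0.5149, 0.2133, 0.0297]
tcp_rot: [0.304, -3.123, 0.011]
contact_force: [-9.5, -9.8, 14.0]
gripper_width: 0.0241
finger_force: 30.0
```

Request:
jog_arm([
  [[0, -0.2, 0, 0, 10], [0, -0.2, 0, 0, 20], [0, -0.2, 0, 0, 30], [0, -0.2, 0, 0, 45], [0, -0.2, 0, 0, 45], [0, -0.2, -1, 0, 45], [0, -0.2, -3, 0, 45], [0, -0.2, -6, 0, 45], [1.5, -0.2, -9, 0, 45], [1.5, -0.2, -9, 0, 45], [1.5, -0.2, -9, 0, 45]],
])

```text
clock: 36.75
tool_pos: [0.5025, 0.2122, 0.1192]
tcp_rot: [-0.305, 3.124, 0.001]
contact_force: [-0.4, -0.2, 0.3]
gripper_width: 0.0427
finger_force: 0.0
```

```bash
python3 blk.py .514 .2125
python3 - <<'E'
from h import *
c,s=np.cos(np.radians(11.1)),np.sin(np.radians(11.1)); ex=np.array([c,s]); ey=np.array([-s,c])
h=np.array([.5145,.2127]); t=h-.032*ey; go(t[0],t[1],.029,101.1); t=h-.040*ex; go(t[0],t[1],.029,101.1)
E
```

```text
{'clock': 36.75, 'qpos': [0.2955, 0.1076, 1.5205, 0.0001, 1.5103, -1.4697], 'tool_pos': [0.5025, 0.2122, 0.1192], 'tcp_rot': [-0.3045, 3.1237, 0.0011], 'contact_force': [-0.4372, -0.2188, 0.3013], 'moment': [-0.0001, 0.0217, 0.0037], 'gripper_width': 0.0427, 'finger_force': 0.0}
top face [([324.0, 224.0], 513.4, 212.6, 45.1, 23.9, 11.2)] z 0.05357804909572664
yaw 101.13 q6 -84.2 GO [-1.27 -3.36  8.86] turn 0.001
yaw 101.13 q6 -84.2 GO [ 2.73 -0.16  8.86] turn 0.001
```

Same confirming taps: first y, then x.

Request:
jog_arm([
  [[-0.5, -2, 0, 0, 0], [-1.3, -3.4, 0, 0, 0], [-1.3, -3.4, 0, 0, 0], [-1.3, -3.4, 3, 0, 0], [-1.3, -3.4, 6, 0, 0], [-1.3, -3.4, 8.4, 0, 0], [-1.3, -3.4, 8.9, 0, 0], [-1.3, -3.4, 8.9, 0, 0], [-1.3, -3.0, 8.9, 0, 0], [-1.3, -2.7, 8.9, 0, 0], [-1.3, -2.4, 8.9, 0, 0], [-1.3, -2.2, 8.9, 0, 0], [-1.3, -2.2, 8.9, 0, 0]],
])

```text
clock: 38.1
tool_pos: [0.5206, 0.1909, 0.0316]
tcp_rot: [-0.304, 3.123, -0.007]
contact_force: [0.4, -6.5, 5.3]
gripper_width: 0.0007
finger_force: 3.4
```

Request:
jog_arm([
  [[0, 0.1, 0, 0, 0], [0, 0.2, 0, 0, 0], [0, 0.2, 0, 0, 0]],
])

```text
clock: 38.4
tool_pos: [0.5205, 0.1917, 0.0322]
tcp_rot: [-0.304, 3.122, -0.01]
contact_force: [-1.4, -9.8, 8.3]
gripper_width: 0.0005
finger_force: 5.0
```

Request:
jog_arm([
  [[0, -0.8, 0, 0, 0], [0, -1.2, 0, 0, 0], [2, -1.2, 0, 0, 0], [4.5, -1.2, 0, 0, 0], [4.5, 0.5, 0, 0, 0], [4.5, 1.9, 0, 0, 0], [4.5, 1.9, 0, 0, 0], [4, 1.9, 0, 0, 0], [3.7, 1.9, 0, 0, 0], [3.4, 1.9, 0, 0, 0], [3.1, 1.9, 0, 0, 0], [3.1, 1.9, 0, 0, 0]],
])

```text
clock: 39.6
tool_pos: [0.4827, 0.2068, 0.0288]
tcp_rot: [0.303, -3.122, 0.001]
contact_force: [-5.0, -0.7, 4.1]
gripper_width: 0.0005
finger_force: 2.8
```

Request:
jog_arm([
  [[-0.15, 0, 0, 0, 0], [-0.3, 0, 0, 0, 0], [-0.3, 0, 0, 0, 0]],
])

```text
clock: 39.9
tool_pos: [0.4828, 0.2068, 0.029]
tcp_rot: [0.303, -3.115, 0.002]
contact_force: [-13.1, -3.6, 10.3]
gripper_width: 0.0002
finger_force: 6.6
```

Firm. Retreat, then check the jig and where the cover stands.

Request:
jog_arm([
  [[0.5, 0, 0, 0, 0], [1.2, 0, 0, 0, 0], [1.2, 0, -3, 0, 0], [1.2, 0, -7, 0, 30], [1.2, -4, -11, 0, 50], [1.2, -8, -15, 0, 50], [1.2, -12, -17, 0, 50], [1.2, -12, -17, 0, 50], [1.2, -12, -17, 0, 50]],
])

```text
clock: 40.8
tool_pos: [0.4994, 0.0869, 0.1999]
tcp_rot: [-0.3, 3.125, 0.001]
contact_force: [-0.4, -0.4, -0.1]
gripper_width: 0.0448
finger_force: 0.0
```

Run:
```python
from h import *
st(); p,d,i=look("wrist"); C=cloud(i,d); z=C[...,2]
for x,y in((.4985,.291),(.5139,.2125)):
    m=(z>.045)&(z<.062)&(np.hypot(C[...,0]-x,C[...,1]-y)<.045); print(rects(m,i,.053,60))
q,e,j=look("top"); k=(q.max(2)<40); kk=np.zeros_like(k); kk[170:245,400:475]=k[170:245,400:475]
print("bar",rects(kk,j,.104,30)); save("t14.png",q[110:320,190:490],2.6)
go(.483,-.293,.20,71.5)
```

```text
{'clock': 40.8, 'qpos': [0.0601, -0.01, 1.4823, 0.0005, 1.6667, -1.702], 'tool_pos': [0.4994, 0.0869, 0.1999], 'tcp_rot': [-0.2999, 3.1246, 0.0006], 'contact_force': [-0.38, -0.3918, -0.0975], 'moment': [-0.0192, 0.0143, -0.0238], 'gripper_width': 0.0448, 'finger_force': 0.0}
[([517.0, 224.0], 498.9, 288.2, 45.7, 28.6, 11.0)]
[([440.0, 224.0], 514.0, 210.4, 45.8, 26.5, 11.1)]
bar [([411.0, 215.0], 447.1, -190.0, 25.0, 13.7, -1.1), ([446.0, 204.0], 480.0, -287.4, 73.2, 21.0, -18.6)]
yaw 101.14 q6 -97.5 GO [  8.83 -37.15  -0.27] turn 0.517
```

View pics/t14.png

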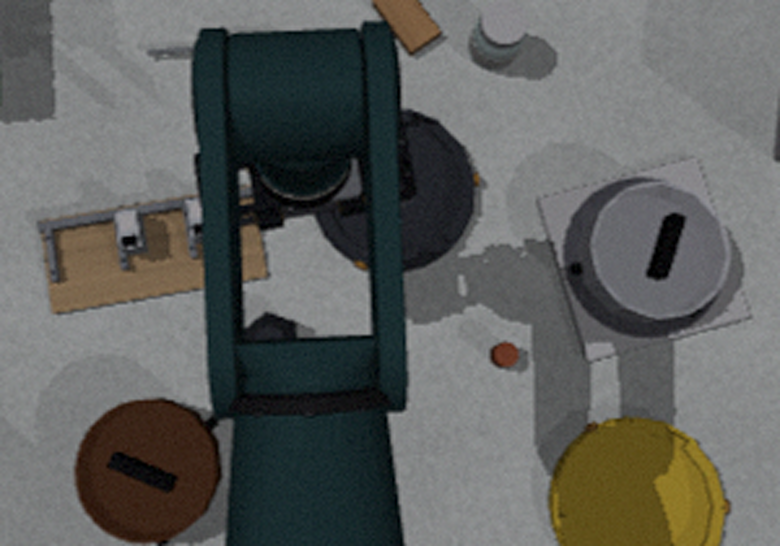

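The jig holds both blocks and the cover is on the pad with its bar at (668,245). Going to fetch it.

Request:
jog_arm([
  [[0.3, -1.5, 0, 0.05, 60], [1, -5, 0, 0.15, 60], [2, -9, 0, 0.25, 60], [3, -13, 0, 0.35, 60], [4, -17, 0, 0.45, 60], [5, -21, 0, 0.517, 60], [6, -25, 0, 0.517, 60], [7, -29, 0, 0.517, 60], [8, -33, 0, 0.517, 60], [8.5, -35.5, 0, 0.517, 60], [8.8, -37.1, 0, 0.517, 60], [8.8, -37.1, 0, 0.517, 60], [8.8, -37.1, 0, 0.517, 60]],
])

```text
clock: 42.2
tool_pos: [0.4841, -0.2915, 0.198]
tcp_rot: [-0.502, -3.1, -0.003]
contact_force: [-0.5, -0.3, 0.2]
gripper_width: 0.0562
finger_force: 0.0
```

Run:
```python
from h import *
st(); p,d,i=look("wrist"); r=[k for k in rects(p.max(2)<45,i,.104,60) if 55<k[3]<85]; print(r)
go(.483,-.2932,.0775,71.4)
```

```text
{'clock': 42.2, 'qpos': [-0.6429, 0.124, 1.3452, 0.001, 1.6745, -1.8922], 'tool_pos': [0.4841, -0.2915, 0.198], 'tcp_rot': [-0.5025, -3.0997, -0.003], 'contact_force': [-0.4881, -0.2697, 0.1638], 'moment': [-0.0073, 0.0282, 0.031], 'gripper_width': 0.0562, 'finger_force': 0.0}
[([601.0, 230.0], 584.2, -69.4, 65.4, 13.2, -84.6), ([322.0, 200.0], 486.3, -294.1, 62.8, 13.1, -18.8)]
yaw 71.62 q6 -108.4 GO [ 0.04 -0.24 12.09] turn 0.004
```

Run:
```python
from h import *
def fitc(n,i,p,d):
    C=cloud(i,d); z=C[...,2]; m=(abs(z-.074)<.006)&(np.hypot(C[...,0]-.483,C[...,1]+.293)<.11)
    print(n,m.sum())
    c=max(cv2.findContours(m.astype(np.uint8),0,1)[0],key=cv2.contourArea)[:,0]
    h=cv2.convexHull(c)[:,0]; P=np.array([onz(i,u,v,.074)[:2] for u,v in h],np.float32)*1000
    print(cv2.minEnclosingCircle(P),np.c_[P.min(0),P.max(0)].round(1).tolist())
for n in("wrist","top"):
    p,d,i=look(n); fitc(n,i,p,d)
    if n=="wrist": print(rects((p.max(2)<60),i,.104,60)[-3:]); a=p[160:245,300:345].max(2); print(a[::6,::4])
f=np.load("w8.npz")
```

```text
wrist 17607
((484.8472900390625, -293.8758239746094), 75.93920135498047) [[409.20001220703125, 560.7000122070312], [-369.29998779296875, -218.3000030517578]]
[([322.0, 201.0], 483.3, -293.3, 71.4, 14.2, -18.8), ([625.0, 98.0], 477.3, -38.7, 39.4, 12.2, 42.7), ([528.0, 131.0], 482.9, -116.1, 104.2, 31.3, -42.8)]
[[137 140 137 138  60  57  59  58 136 139 140 139]
 [138 139 138 132  46  45  45  46  96 137 138 139]
 [138 139 139 130  45  45  45  45  97 139 138 137]
 [139 138 137 130  45  44  45  46 114 138 138 139]
 [137 137 138 131  45  44  44  44 113 138 138 139]
 [138 138 139 132  44  44  45  45 113 138 139 138]
 [139 138 137 132  43  45  44  44 112 139 139 139]
 [138 139 139 131  43  43  45  44 113 139 139 139]
 [139 138 138 131  44  45  44  45 134 138 138 139]
 [138 138 138 131  44  44  44  45 133 139 138 138]
 [139 138 139 136  43  43  44  45 134 140 139 137]
 [137 137 139 134  45  43  44  44 133 138 138 139]
 [139 138 138 134  43  44  44  44 133 138 139 138]
 [139 139 140 134  44  45  45  45 133 138 139 138]
 [134 134 132 132 132 132 132 132 132 133 133 134]]
top 1155
((481.459228515625, -278.63623046875), 73.39008331298828) [[408.5, 554.4000244140625], [-344.20001220703125, -213.6999969482422]]
```

The bar is unmoved at (0.4833,-0.2933), -18.8°. Grasp.

Request:
jog_arm([
  [[0, -0.24, 3, 0.007, 50], [0, -0.24, 7, 0.007, 50], [0, -0.24, 10, 0.007, 50], [0, -0.24, 11.6, 0.007, 50], [0, -0.24, 12, 0.007, 50], [0, -0.24, 12, 0.007, 50], [0, -0.24, 12, 0.007, 20], [0, -0.24, 12, 0.007, 0], [0, -0.24, 12, 0.007, 0], [0, -0.24, 12, 0.007, 0], [0, -0.24, 12, 0.007, 0], [0, -0.24, 12, 0.007, 0], [0, -0.24, 12, 0.007, 0], [0, -0.24, 12, 0.007, 0]],
], newtons=50)

```text
clock: 43.75
tool_pos: [0.4837, -0.295, 0.0798]
tcp_rot: [0.515, 3.098, 0.001]
contact_force: [1.0, 3.6, 4.9]
gripper_width: 0.0157
finger_force: 50.0
```

Run:
```python
from h import *
st()
```

```text
{'clock': 43.75, 'qpos': [-0.6485, 0.1805, 1.5188, 0.0012, 1.4414, -1.89], 'tool_pos': [0.4837, -0.295, 0.0798], 'tcp_rot': [0.5149, 3.0977, 0.001], 'contact_force': [1.0139, 3.576, 4.9424], 'moment': [0.6908, -0.1471, 0.0796], 'gripper_width': 0.0157, 'finger_force': 49.998}
```

Run:
```python
from h import *
f=np.load("w9.npz"); p,d=f["p"],f["d"]; i=dict(imaging.camera_info("wrist"),rotation=f["R"],eye=f["eye"])
C=cloud(i,d); z=C[...,2]; c0=np.array([.560,-.005])
m=(z>.015)&(z<.026)&(p.max(2)<110); X=C[m][:,:2]; r=np.hypot(*(X-c0).T); X=X[(r<.11)&(r>.065)]
c=c0
for k in range(6):
    a=np.arctan2(*(X-c).T[::-1]); r=np.hypot(*(X-c).T); b=(np.degrees(a)//6).astype(int)
    o=[];n=[]
    for t in np.unique(b):
        s=X[b==t]; rr=r[b==t]
        if len(s)>8: o.append(s[np.argsort(rr)[-3]]); n.append(s[np.argsort(rr)[2]])
    def circ(P):
        P=np.array(P); A=np.c_[2*P,np.ones(len(P))]; w=np.ones(len(P))
        for _ in range(8):
            s=np.linalg.lstsq(A*w[:,None],(P**2).sum(1)*w,rcond=None)[0]; R0=np.sqrt(s[2]+s[:2]@s[:2]); e=abs(np.hypot(*(P-s[:2]).T)-R0); w=1/np.maximum(e,.001)**.5
        return s[:2],R0,len(P)
    co=circ(o); ci=circ(n); c=(co[0]+ci[0])/2
print("outer",co,"inner",ci)
# inner radius per angle -> slots
a=np.degrees(np.arctan2(*(X-co[0]).T[::-1])); r=np.hypot(*(X-co[0]).T)*1000
print([(t,round(np.percentile(r[(a>=t)&(a<t+4)],3),1)) for t in range(-180,180,4) if ((a>=t)&(a<t+4)).sum()>8])
```

```text
outer (array([ 0.55871646, -0.00614132]), np.float64(0.09329959674205936), 54) inner (array([ 0.55908435, -0.00598944]), np.float64(0.07965173796370058), 54)
[(-180, np.float64(80.2)), (-176, np.float64(79.9)), (-172, np.float64(79.2)), (-168, np.float64(78.7)), (-164, np.float64(78.8)), (-160, np.float64(79.3)), (-156, np.float64(79.9)), (-152, np.float64(80.7)), (-148, np.float64(90.1)), (-144, np.float64(89.9)), (-140, np.float64(90.2)), (-136, np.float64(80.6)), (-132, np.float64(79.2)), (-128, np.float64(79.0)), (-124, np.float64(78.8)), (-120, np.float64(78.7)), (-116, np.float64(78.9)), (-112, np.float64(80.0)), (-108, np.float64(80.4)), (-104, np.float64(79.4)), (-100, np.float64(79.0)), (-96, np.float64(78.9)), (-92, np.float64(79.1)), (-88, np.float64(79.5)), (-84, np.float64(80.5)), (-80, np.float64(79.8)), (-76, np.float64(79.3)), (-72, np.float64(79.1)), (-48, np.float64(79.1)), (-44, np.float64(79.3)), (-40, np.float64(79.6)), (-36, np.float64(80.2)), (-32, np.float64(81.4)), (-28, np.float64(90.9)), (-24, np.float64(90.8)), (-20, np.float64(91.0)), (-16, np.float64(81.
[... 379 characters left out ...]
(80.5)), (68, np.float64(79.5)), (72, np.float64(79.1)), (76, np.float64(79.2)), (80, np.float64(79.6)), (84, np.float64(80.3)), (88, np.float64(81.3)), (92, np.float64(90.5)), (96, np.float64(90.4)), (100, np.float64(90.5)), (104, np.float64(80.8)), (108, np.float64(79.7)), (112, np.float64(79.5)), (116, np.float64(79.0)), (120, np.float64(78.9)), (124, np.float64(79.5)), (128, np.float64(80.2)), (132, np.float64(80.3)), (136, np.float64(79.6)), (140, np.float64(79.1)), (144, np.float64(78.8)), (148, np.float64(79.2)), (152, np.float64(80.0)), (156, np.float64(80.3)), (160, np.float64(79.6)), (164, np.float64(79.1)), (168, np.float64(78.8)), (172, np.float64(78.8)), (176, np.float64(79.3))]
```

Housing centre is (0.559,-0.006) with slots at -22°, 98° and -142°. Now lift the cover and carry it over.

Request:
jog_arm([
  [[0, 0, -0.5, 0, 0], [0, 0, -1.5, 0, 0], [0, 0, -3, 0, 0], [0, 0, -5, 0, 0], [0, 0, -7, 0, 0], [0, 0, -9, 0, 0], [0, 0, -10, 0, 0], [0, 0, -10, 0, 0]],
])

```text
clock: 44.55
tool_pos: [0.4839, -0.2963, 0.1815]
tcp_rot: [0.516, 3.095, -0.004]
contact_force: [-0.3, -0.1, -3.0]
gripper_width: 0.0157
finger_force: 50.0
```

Run:
```python
from h import *
st(); go(.5595,-.0062,.18,68)
```

```text
{'clock': 44.55, 'qpos': [-0.6492, 0.1282, 1.3731, -0.0002, 1.6357, -1.8899], 'tool_pos': [0.4839, -0.2963, 0.1815], 'tcp_rot': [0.5155, 3.095, -0.0037], 'contact_force': [-0.3126, -0.1112, -2.9619], 'moment': [-0.0404, -0.0425, -0.0372], 'gripper_width': 0.0157, 'finger_force': 49.9934}
yaw 71.09 q6 -108.3 GO [ 2.25 29.9   0.09] turn 0.054
```

Request:
jog_arm([
  [[0.1, 0.8, 0, 0, 0], [0.2, 2.2, 0, 0, 0], [0.3, 4.2, 0, 0, 0], [0.5, 6.7, 0, 0.01, 0], [0.7, 9.2, 0, 0.02, 0], [0.9, 11.7, 0, 0.03, 0], [1.1, 14.2, 0, 0.04, 0], [1.3, 16.7, 0, 0.05, 0], [1.5, 19.2, 0, 0.054, 0], [1.7, 21.7, 0, 0.054, 0], [1.8, 24.2, 0, 0.054, 0], [2, 26.7, 0, 0.054, 0], [2.2, 28.7, 0, 0.054, 0], [2.25, 29.7, 0, 0.054, 0], [2.25, 29.9, 0, 0.054, 0], [2.25, 29.9, 0, 0.054, 0], [2.25, 29.9, 0, 0.054, 0]],
])

```text
clock: 46.25
tool_pos: [0.5584, -0.0059, 0.1787]
tcp_rot: [-0.6, -3.083, 0.001]
contact_force: [0.2, -1.0, -2.5]
gripper_width: 0.0152
finger_force: 50.0
```

Run:
```python
from h import *
st(); go(.5595,-.0062,.09,68)
p,d,i=look("wrist"); save("x1.png",p); np.savez("x1.npz",p=p,d=d,R=rot(i),eye=i["eye"])
print(proj(i,[.559,-.006,.02]))
# bar axis in view: dark bar visible part
b=(p.max(2)<45); b[:, :290]=0; b[:,365:]=0; b[:150]=0; b[270:]=0
for r in (200,210,220): 
    w=np.where(b[r])[0]; print(r,w.min() if len(w) else None,w.max() if len(w) else None)
```

```text
{'clock': 46.25, 'qpos': [-0.1119, 0.113, 1.3955, -0.0004, 1.6337, -1.298], 'tool_pos': [0.5584, -0.0059, 0.1787], 'tcp_rot': [-0.6005, -3.0832, 0.0007], 'contact_force': [0.1703, -0.9707, -2.5389], 'moment': [-0.0281, 0.0121, -0.0161], 'gripper_width': 0.0152, 'finger_force': 49.9934}
yaw 67.96 q6 -74.4 GO [-0.12  0.02  8.87] turn -0.001
[325.25161696 187.1203208 ]
200 311 340
210 311 340
220 311 340
```

Request:
jog_arm([
  [[-0.1, 0, 1, 0, 0], [-0.1, 0, 3, 0, 0], [-0.1, 0, 5, 0, 0], [-0.1, 0, 7, 0, 0], [-0.1, 0, 8.4, 0, 0], [-0.1, 0, 9, 0, 0], [-0.1, 0, 9, 0, 0]],
])

```text
clock: 47.0
tool_pos: [0.5589, -0.0058, 0.0878]
tcp_rot: [-0.599, -3.082, 0.0]
contact_force: [-0.0, 0.2, -2.1]
gripper_width: 0.0156
finger_force: 50.0
```

Request:
jog_arm([
  [[0, 0, 0.3, 0, 0], [0, 0, 0.6, 0, 0], [0, 0, 0.9, 0, 0], [0, 0, 0.9, 0, 0]],
])

```text
clock: 47.4
tool_pos: [0.5594, -0.0055, 0.0798]
tcp_rot: [-0.599, -3.084, -0.0]
contact_force: [-0.1, -0.3, -2.8]
gripper_width: 0.0157
finger_force: 50.0
```

The lugs pass the rim without contact. Continue down.

Request:
jog_arm([
  [[0, 0, 0.3, 0, 0], [0, 0, 0.6, 0, 0], [0, 0, 0.8, 0, 0], [0, 0, 0.95, 0, 0], [0, 0, 0.95, 0, 0]],
])

```text
clock: 47.9
tool_pos: [0.5594, -0.0056, 0.0701]
tcp_rot: [-0.599, -3.083, -0.0]
contact_force: [-0.0, 0.1, -2.4]
gripper_width: 0.016
finger_force: 50.0
```

Request:
jog_arm([
  [[0, 0, 0.1, 0, 0], [0, 0, 0.15, 0, 0], [0, 0, 0.15, 0, 0]],
])

```text
clock: 48.2
tool_pos: [0.5596, -0.0056, 0.0698]
tcp_rot: [0.599, 3.083, 0.0]
contact_force: [-2.4, -0.4, 1.4]
gripper_width: 0.0159
finger_force: 50.0
```

Seated on the floor. Turning clockwise.

Request:
jog_arm([
  [[0, 0, -0.1, 0.03, 0], [0, 0, -0.1, 0.1, 0], [0, 0, -0.1, 0.2, 0], [0, 0, -0.1, 0.3, 0], [0, 0, -0.1, 0.4, 0], [0, 0, -0.1, 0.5, 0], [0, 0, -0.1, 0.6, 0], [0, 0, -0.1, 0.7, 0], [0, 0, -0.1, 0.8, 0], [0, 0, -0.1, 0.9, 0], [0, 0, -0.1, 1.0, 0], [0, 0, -0.1, 1.1, 0], [0, 0, -0.1, 1.2, 0], [0, 0, -0.1, 1.3, 0], [0, 0, -0.1, 1.38, 0], [0, 0, -0.1, 1.42, 0], [0, 0, -0.1, 1.42, 0]],
], newtons=55)

```text
clock: 49.9
tool_pos: [0.5597, -0.0057, 0.0698]
tcp_rot: [2.464, 1.948, 0.0]
contact_force: [0.2, -0.8, -3.0]
gripper_width: 0.0155
finger_force: 55.0
```

Run:
```python
from h import *
st(); go(.5595,-.0062,.09,-22)
```

```text
{'clock': 49.9, 'qpos': [-0.1114, 0.1738, 1.5472, -0.0001, 1.4202, 0.1216], 'tool_pos': [0.5597, -0.0057, 0.0698], 'tcp_rot': [2.4643, 1.948, 0.0003], 'contact_force': [0.1589, -0.7597, -2.9923], 'moment': [-0.1924, 0.1024, 0.0253], 'gripper_width': 0.0155, 'finger_force': 54.9957}
yaw -13.35 q6 7.0 GO [-0.06 -0.01 -2.02] turn 0.151
```

Request:
jog_arm([
  [[0, 0, 0, 0.03, 0], [0, 0, 0, 0.06, 0], [0, 0, 0, 0.09, 0], [0, 0, 0, 0.09, 0]],
])

```text
clock: 50.3
tool_pos: [0.5595, -0.0056, 0.0699]
tcp_rot: [-2.55, -1.835, 0.0]
contact_force: [-0.2, -0.7, -2.5]
gripper_width: 0.0155
finger_force: 55.0
```

Run:
```python
from h import *
st(); p,d,i=look("wrist")
b=(p.max(2)<45); b[:, :290]=0; b[:,365:]=0; b[:150]=0; b[270:]=0
for r in (205,215,225,235): 
    w=np.where(b[r])[0]; print(r,w.min() if len(w) else None,w.max() if len(w) else None)
```

```text
{'clock': 50.3, 'qpos': [-0.1113, 0.1737, 1.5472, -0.0, 1.4208, 0.212], 'tool_pos': [0.5595, -0.0056, 0.0699], 'tcp_rot': [-2.5499, -1.8349, 0.0002], 'contact_force': [-0.201, -0.6744, -2.5335], 'moment': [-0.2126, 0.1251, -0.0603], 'gripper_width': 0.0155, 'finger_force': 54.9951}
205 310 340
215 311 340
225 311 340
235 310 341
```

A lift test to confirm the lock.

Request:
jog_arm([
  [[0, 0, -0.2, 0, 0], [0, 0, -0.4, 0, 0], [0, 0, -0.55, 0, 0], [0, 0, -0.55, 0, 0]],
])

```text
clock: 50.75
tool_pos: [0.5591, -0.0054, 0.0729]
tcp_rot: [-2.548, -1.835, 0.002]
contact_force: [5.6, -0.2, -18.1]
gripper_width: 0.0157
finger_force: 55.0
```

Request:
jog_arm([
  [[0, 0, 0.2, 0, 0], [0, 0, 0.4, 0, 0], [0, 0, 0.6, 0, 0], [0, 0, 0.65, 0, 0], [0, 0, 0.65, 0, 0]],
])

```text
clock: 51.25
tool_pos: [0.5599, -0.0057, 0.07]
tcp_rot: [2.549, 1.835, 0.002]
contact_force: [0.0, 0.5, -3.4]
gripper_width: 0.0157
finger_force: 55.0
```

Locked: it resisted with 18 N after 3 mm of play. Release and withdraw.

Request:
jog_arm([
  [[0, 0, 0.1, 0, 0], [0, 0, 0.1, 0, 10], [0, 0, 0.1, 0, 30], [0, 0, 0.1, 0, 45], [0, 0, 0.1, 0, 45], [0, 0, 0.1, 0, 45], [0, 0, -1, 0, 45], [0, 0, -3, 0, 45], [0, 0, -7, 0, 45], [0, 0, -11, 0, 45], [0, 0, -14, 0, 45], [0, 0, -14, 0, 45], [0, 0, -14, 0, 45]],
])

```text
clock: 52.55
tool_pos: [0.56, -0.0056, 0.2101]
tcp_rot: [2.549, 1.834, 0.003]
contact_force: [-1.0, 0.1, -0.5]
gripper_width: 0.0425
finger_force: 0.0
```

Run:
```python
from h import *
st(); p,d,i=look("wrist"); print([r for r in rects(p.max(2)<50,i,.094,60) if 55<r[3]<85])
q,e,j=look("top"); C=cloud(j,e); z=C[...,2]
for x,y in((.4985,.291),(.5139,.2125)):
    m=(z>.045)&(z<.062)&(np.hypot(C[...,0]-x,C[...,1]-y)<.045); print(rects(m,j,.053,20),m.sum())
```

```text
{'clock': 52.55, 'qpos': [-0.1113, 0.1069, 1.3403, 0.0001, 1.692, 0.2117], 'tool_pos': [0.56, -0.0056, 0.2101], 'tcp_rot': [2.5485, 1.8345, 0.0028], 'contact_force': [-1.0257, 0.0981, -0.5], 'moment': [-0.0983, 0.0447, -0.0572], 'gripper_width': 0.0425, 'finger_force': 0.0}
[([25.0, 339.0], 224.0, -52.6, 56.9, 22.0, -35.6), ([326.0, 198.0], 561.9, -7.1, 71.2, 14.1, 73.9)]
[([239.0, 198.0], 494.7, 292.8, 44.5, 25.4, 12.0)] 134
[([266.0, 193.0], 509.8, 214.1, 45.1, 24.2, 11.4)] 132
```

```bash
python3 -c "
from rig import job; print(job.close_job())"
```

```text
the job is handed in; nothing more can be done
None
```

The job is handed in: I found only two driver blocks, and both are pushed firmly against both fences in their own jig bays (middle and the one nearest the housing), with the cover back on the empty housing and locked about 84° clockwise.

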